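# Set the rotary stage to its mark and lock it with the nut driver that fits

### The job

Turn the knurled knob of the rotary microscope stage until the stage's pointer stands on the index mark. Then find which of the three look-alike nut drivers in the wooden block fits the hex nut of the rim clamp, putting any that does not fit back upright and fully down in a hole of the block, and with the one that fits, fully down over the nut, tighten the nut clockwise by about an eighth of a turn. Finish while still holding that driver upright and fully down on the nut, with the pointer still on the mark and the brass objective, the petri dish and the slide box left where they were.

Things in the scene. Friction and masses are not known exactly. Their poses are not given: they have to be found in the camera images.
- stage (a joint): turning angle (rad) of the round graduated disc (140 mm diameter, top 38 mm above the table) on the stage's grey cast base (190 x 250 x 14 mm, fixed to the table). 0 = pointer on the index mark; positive = the disc stands anticlockwise of that, seen from above. Starts 0.1 to 0.28 rad anticlockwise of the mark; stays where it is left
- pointer_tip (a point): tip of the steel pointer blade (2.5 mm wide) screwed on the disc: 87 mm from the disc's axis, 39.5 mm above the table. x axis along the pointer, away from the disc's axis
- index_mark (a point): inner end of the one black line (2 mm wide, 16 mm long, running outwards) on the ivory top of the index block beside the disc, 87 mm from its axis; the pointer's tip stands over it when on the mark. Axes of the stage's base: x from the disc's axis to the mark, z up; from here the knob's axis is at x -87, y +100 mm, the nut's axis at x -87, y -90 mm
- knob (a joint): turning angle (rad) of the knurled drive knob, positive anticlockwise from above; not zero at the start. Geared to the disc, which turns the opposite way at a fifth of the knob's angle: turning the knob 1 rad anticlockwise takes the pointer 0.2 rad clockwise. Light friction (about 0.05 N m), no spring
- knob_grip (a point): on the vertical axis of the knurled aluminium knob (36 mm diameter, 28 mm tall, from 48 to 76 mm above the table), 66 mm above the table, 10 mm below the knob's flat top. The gear case below it is 28 mm high; the disc's edge is 30 mm from the knob's axis
- nut (a joint): angle (rad) by which the hex nut of the rim clamp has been turned; 0 at the start, positive = clockwise from above = tightened. It needs about 0.2 N m and stays where it is left. An eighth of a turn is 0.785
- nut_seat (a point): on the hex nut's vertical axis at its underside = top of a 34 mm washer on the clamp strap, 55 mm above the table. Nut 11 mm high, top chamfered, a 12 mm stud stands 5 mm out of it; across flats not measured (16 to 20 mm). z up; y is the normal of two flats (normals every 60 degrees); the frame turns with the nut and starts parallel to the axes of the stage's base
- rack: pale wooden block 196 x 62 x 40 mm (along its x, y, z), fixed on the table; origin under its middle at the table's surface. Three round holes of 34 mm, 30 mm deep (floor 10 mm above the table), in a row along its x axis at -64, 0 and +64 mm
- driver_a: one of three nut drivers alike outside, mouth down in the block's holes in any order. 106 mm long, 0.2 kg: steel barrel 30 mm diameter from 0 to 30 mm, 12 mm shank, black hexagonal handle 28 mm across flats from 46 to 106 mm. Origin on the axis at the mouth, z towards the handle's top, y normal to two of the handle's flats, within 0.2 rad of the block's y at the start
- driver_b: another of the three, same outside and frame as driver_a. In each the hexagonal bore is 24 mm deep and its flats are parallel to the handle's flats; the three bores are roughly 16, 19 and 22 mm across flats, unmarked, not told which is whose. The right one leaves the nut 1 mm of play across flats, about 0.12 rad either way
- driver_c: the third, same outside and frame as driver_a. On the nut the driver that fits goes down to the washer and turns the nut; a too small one stops about 11 mm higher, on the nut's top; a too large one goes down to the washer but spins round the nut without turning it
- objective: bystander: a brass microscope objective standing on its thread, 29 mm diameter, 46 mm tall; origin under its middle
- petri_dish: bystander: an open glass petri dish, 90 mm diameter, 15 mm high, with a small stone in it; origin under its middle
- slide_box: bystander: a closed grey slide box, 85 x 100 x 36 mm; origin under its middle
Mind the look-alikes: they are no part of the job. Leave any purple or turquoise look-alike of the driver_c alone.

How it is judged:
By the outcome, as a careful person would: the job done as asked, in the order asked, and still so for the second after the job is handed in, while the arm keeps its last pose, push and grip.
It also fails if it takes over 72 s, if anything falls off the work surface, if the arm or the gripper's body presses on something with over 40 N, if the wrist force passes 120 N, or if a joint passes its speed limit or range.

### The arm

A 7-joint arm with a two-finger parallel gripper is mounted at the origin on the work surface. World frame = base frame: x ahead of the robot, y to its left, z up, the work surface at z = 0. Lengths are in m, angles in rad, forces in N, time in s.
With the tool pointing down it reaches from about 0.4 to 0.875 m from the base axis. Payload 19.3 kg.
Tool frame: the origin (TCP) lies midway between the tips of the shut fingers; the grasp point (between the pads) lies 19 mm behind it (bot.grip_point_offset is the distance from the TCP to the grasp point, in m); z points along the fingers, y is the direction in which the jaws open and shut (so a half turn about z gives the same grasp; the last joint's range is limited). The gripper opens to 85 mm and grips with 20 to 120 N. Pads are 22 mm wide; open, the fingers measure 114 mm over their backs; the gripper's body (76 mm by 85 mm) begins 54 mm behind the grasp point. The pads swing forward as they close: fully open they stand 13 mm farther back than shut.
Start: joints at [-0.07, 0.521, -0.036, 1.599, 0.021, 1.021, -0.113], TCP at [0.625, -0, 0.231] pointing down, gripper open.
Joint ranges: [-2.91, 2.91], [-0.3, 2.13], [-1.5, 1.42], [0.17, 2.43], [-1.26, 4.41], [0.16, 1.93], [-2.52, 2.52]. Speed limits (rad/s): [1.89, 1.89, 2.39, 2.39, 3.01, 3.01, 3.01].

### API

Orientations are given as [roll, pitch, yaw] about the fixed x, y, z axes, in that order (R = Rz(yaw) Ry(pitch) Rx(roll)).
In Python, from workcell import bot, viewer, workorder gives the robot as it stands.
- The arm moves only by the tool move_arm, never from a script. Its argument "plan" is a list of rows, each a list of 6 numbers: the shift along the tool's x, y, z scaled (see below), then the turn, a rotation vector about the tool's x, y, z scaled (see below). A call has 1 to 5 rows; each row shifts and turns the commanded pose from where the row before left it, along the tool's axes as they then stand; what a row does not reach is not made up. The controller multiplies each number of a shift by 0.025 m and each number of a turn by pi rad. A row lasts 1/10 s, in which the tool goes at most 50 mm and 8.59 degrees, less where a joint would pass 70% of its speed; a pose out of reach is approached as far as the arm can. A call with a number of a shift or a turn outside -1 to 1 is refused whole. A call with a gripper value outside its range is refused whole. "claw" is the closure, from -1 (fully open) to 1 (shut), so that 0 is half open, set as the call begins (left out, the last holds). The fingers move at their own pace and stop on an object; "force" is the grip in N (left out, the last holds). Time passes only in rows, so rows that do not move let the fingers close. It gives the time, the measured TCP pose, the force and the opening at its end, in the units of the state.
- bot.observe(): the state, without advancing time (a new reading comes with each control period).
- viewer.grab_frame(name): name is "scene" or "side" or "wrist"; returns the picture (384x512x3 uint8, red, green, blue); there is no depth.
- viewer.camera_info(name): a dict with "K" (3x3 intrinsics, pixels), "R" (3x3) and "t" (3): a world point X has camera coordinates R X + t. Camera axes: x right, y down, z forward; pixel columns grow to the right and rows downward; lengths in m; the calibration is good to about 2 mm. A picture is of the moment at which its call begins: read the wrist's pose just before it. camera_info takes no time and is no camera call; for the wrist camera it gives the pose at the moment of the call.
- workorder.job_done(): hands the job in, once; it reports no verdict.
The state is a dict: "clock": time; "qpos": joint angles; "qd": joint speeds; "joint_efforts": joint torques, N m; "position": TCP position; "tool_rot": TCP orientation; "force": force on the tool from outside, world axes, zero at the start; "moment": the same for the moment, N m; "grip_width": finger opening in m.
Only numpy, scipy, OpenCV 4.12 (cv2) and the standard library are available. Lean on these libraries where they do the work, as an engineer would, in place of code of your own. Each camera call takes 0.05 s, during which the arm holds its last target.

## Working session

There is one attempt and no reset: what is moved stays moved. The work goes in short steps, Python scripts to look and compute and a tool call to move; the robot and the scene stay as the last step left them, time stands still between calls to the robot, and variables do not carry over. Pictures are saved under pics/ and viewed, and the job is handed in when it is done.

Besides the shell and the picture viewer there is one more tool, called after "Emit:" as name(argument=value, ...) on one line, values as JSON. move_arm: Moves the arm, as the interface text tells. Shifts and turns lie within -1 to 1; 1 stands for 0.025 m of shift or pi rad of turn. Its arguments: {"type":"object","properties":{"plan":{"type":"array","items":{"type":"array","items":{"type":"number"}}},"claw":{"type":"number"},"force":{"type":"number"}},"required":["plan"]}

```bash
ls -la; mkdir -p pics; cat > h.py <<'E'
import numpy as np, cv2
from workcell import bot, viewer, workorder
def grab(name,fn):
    ci=viewer.camera_info(name); im=viewer.grab_frame(name)
    cv2.imwrite('pics/'+fn+'.png',im[:,:,::-1]); np.savez('pics/'+fn+'.npz',K=ci['K'],R=ci['R'],t=ci['t'])
    return im
def pix2plane(fn,u,v,z):
    d=np.load('pics/'+fn+'.npz'); K,R,t=d['K'],d['R'],d['t']
    r=R.T@np.linalg.inv(K)@np.array([u,v,1.]); c=-R.T@t
    return c+r*(z-c[2])/r[2]
def proj(fn,X):
    d=np.load('pics/'+fn+'.npz'); p=d['K']@(d['R']@np.array(X,float)+d['t']); return p[:2]/p[2]
def st():
    s=bot.observe(); 
    for k in ('clock','position','tool_rot','force','moment','grip_width'): print(k,np.round(s[k],4))
    return s
E
python3 - <<'E'
from h import *
s=st(); print(s)
for n in ('scene','side','wrist'):
    grab(n,n+'0'); ci=viewer.camera_info(n); print(n,ci['K'],-np.array(ci['R']).T@ci['t'])
E
```

```text
total 12
drwxr-xr-x  3 agent agent 4096 Dec  7 09:10 .
drwxr-xr-x 23 root  root  4096 Dec  7 09:10 ..
drwxr-xr-x  2 agent agent 4096 Dec  7 09:10 pics
clock 0.0
position [ 6.247e-01 -1.000e-04  2.307e-01]
tool_rot [-3.1405e+00  1.0000e-04  1.5707e+00]
force [-0.1947  0.9157  0.3712]
moment [-0.0032 -0.0265  0.0078]
grip_width 0.0855
{'clock': 0.0, 'qpos': array([-0.07019413,  0.52202605, -0.03629197,  1.59998723,  0.02121421,
        1.02108336, -0.11282096]), 'qd': array([-1.20758750e-03, -8.96866237e-04, -4.61187602e-04,  1.70686698e-03,
       -2.47521431e-04, -5.12442371e-05,  3.97092142e-04]), 'joint_efforts': array([-4.24098413e-03, -9.27110124e+01,  1.97758444e+00, -3.69928443e+01,
        1.76317629e-02,  8.19846697e-03, -6.58496788e-05]), 'position': array([ 6.24676118e-01, -6.41388660e-05,  2.30726069e-01]), 'tool_rot': array([-3.14047903e+00,  1.08551927e-04,  1.57073592e+00]), 'force': array([-0.19470502,  0.91567769,  0.37121314]), 'moment': array([-0.00322812, -0.026522  ,  0.007783  ]), 'grip_width': 0.08553825985875012}
scene [[414.89817817   0.         253.44774694]
 [  0.         414.89817817 189.83720177]
 [  0.           0.           1.        ]] [1.40924888 0.66388341 0.92921472]
side [[363.81347819   0.         258.90745879]
 [  0.         363.81347819 191.032587  ]
 [  0.           0.           1.        ]] [ 0.1464099  -0.44608432  0.72788419]
wrist [[287.77493398   0.         257.08997988]
 [  0.         287.77493398 190.87887611]
 [  0.           0.           1.        ]] [0.6256163  0.08362734 0.37265394]
```

View pics/scene0.png

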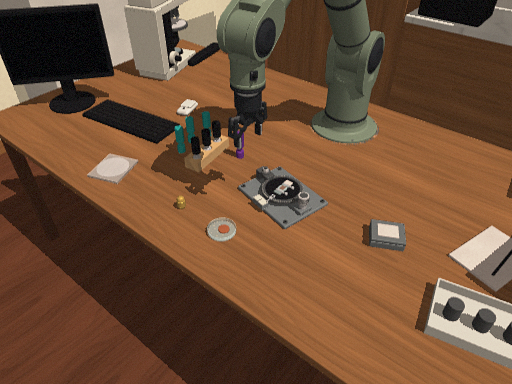

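View pics/side0.png

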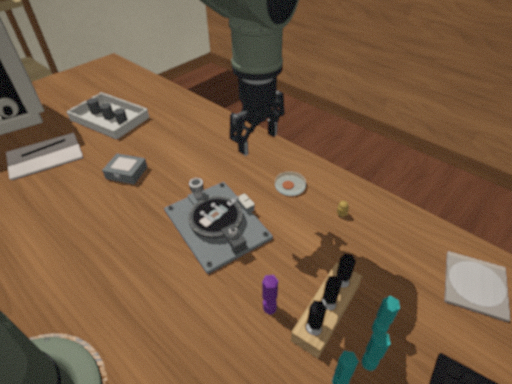

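View pics/wrist0.png

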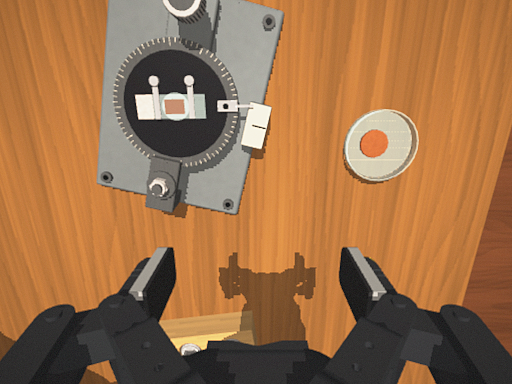

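```bash
python3 - <<'E'
import cv2
im=cv2.imread('pics/wrist0.png')
cv2.imwrite('pics/w0z.png',cv2.resize(im[0:220,90:290],None,fx=2.7,fy=2.7,interpolation=cv2.INTER_CUBIC))
im=cv2.imread('pics/side0.png')
cv2.imwrite('pics/s0z.png',cv2.resize(im[170:370,160:420],None,fx=3,fy=3,interpolation=cv2.INTER_CUBIC))
E
```

```text
(no output)
```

View pics/w0z.png

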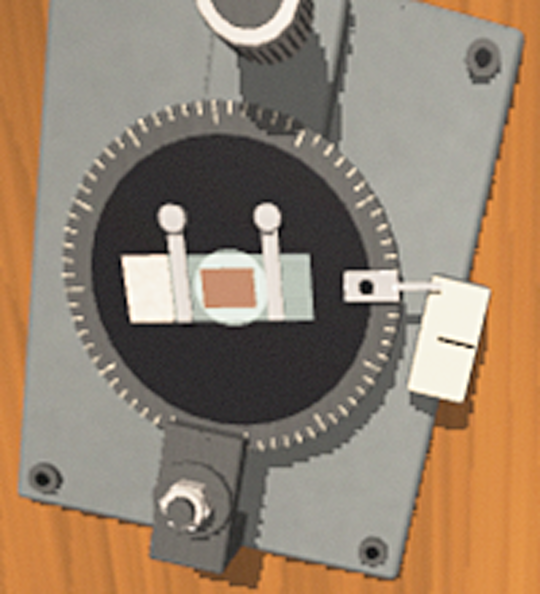

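View pics/s0z.png

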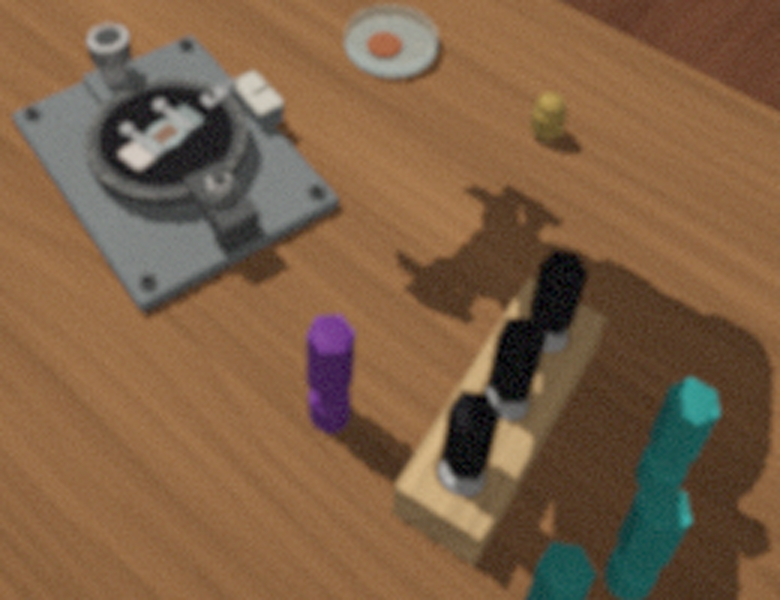

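```bash
python3 - <<'E'
from h import *
f='wrist0'
def Z(x,y,z): return pix2plane(f,90+x/2.7,y/2.7,z)
tip=Z(441,287,.0395); m=Z(438,338.5,.038); m2=Z(475,347,.038); scr=Z(366,287,.0395)
nut=Z(181,508,.071); nt=Z(185,500,.066); 
print('tip',tip,'mark',m,m2,'nut',nut,nt)
# disc edge fit: white ticks outer ring z=.038 ; points on outer edge
P=[(66,290),(398,290),(228,98),(258,452),(110,165),(350,165),(90,380),(365,385)]
W=np.array([Z(x,y,.038)[:2] for x,y in P])
A=np.c_[2*W,np.ones(len(W))];c=np.linalg.lstsq(A,(W**2).sum(1),rcond=None)[0]
print('disc',c[:2],np.sqrt(c[2]+c[:2]@c[:2]))
C=c[:2]
ang=lambda a:np.arctan2(a[1]-C[1],a[0]-C[0])
print('r mark',np.linalg.norm(m[:2]-C),'r tip',np.linalg.norm(tip[:2]-C),ang(m),ang(tip),ang(tip)-ang(m))
print('nut dir +90',ang(nut)+np.pi/2,np.linalg.norm(nut[:2]-C),ang(nt)+np.pi/2,np.linalg.norm(nt[:2]-C))
for p in ((484,57),(371,551),(43,479)): print('bolt',Z(*p,.014))
for p in ((399,578),(20,494),(524,36)): print('corner',Z(*p,.014))
# rack: side0
s='side0'
S=lambda x,y,z: pix2plane(s,160+x/3,170+y/3,z)
for p in ((397,490),(478,545),(606,320)): print('rackcorner',S(*p,.04))
for p in ((475,404),(521,330),(564,260)): print('driver top',S(*p,.116))
print('purple',S(331,327,.106),S(330,425,0))
for p in ((697,390),): print('turq',S(*p,.116))
E
```

```text
tip [0.62126507 0.06983517 0.0395    ] mark [0.6198922  0.04889811 0.038     ] [0.63554542 0.04536985 0.038     ] nut [ 0.5150665  -0.01558323  0.071     ] [ 0.51527979 -0.01374162  0.066     ]
disc [0.53386378 0.06802791] 0.06917349398840822
r mark 0.08812967088067669 r tip 0.08741997790868293 -0.2188059657818091 0.020674806874917292 0.2394807726567264
nut dir +90 -0.22114112173964595 0.08569807928305063 -0.2234766826701562 0.08385476087727424
bolt [0.63876751 0.15845527 0.014     ]
bolt [ 0.58575452 -0.05672838  0.014     ]
bolt [ 0.4295835  -0.01969765  0.014     ]
corner [ 0.59930471 -0.07123901  0.014     ]
corner [ 0.41720068 -0.02723055  0.014     ]
corner [0.65478377 0.16589941 0.014     ]
rackcorner [ 0.4206234 -0.2751437  0.04     ]
rackcorner [ 0.42690245 -0.33445687  0.04      ]
rackcorner [ 0.62226895 -0.30860145  0.04      ]
driver top [ 0.46435936 -0.29566154  0.116     ]
driver top [ 0.52662564 -0.2871591   0.116     ]
driver top [ 0.59203687 -0.27793667  0.116     ]
purple [ 0.4513218  -0.19074909  0.106     ] [ 0.441816   -0.19985304  0.        ]
turq [ 0.56335328 -0.3913057   0.116     ]
```

Emit:
move_arm(plan=[[0.8,-0.68,0.3,0,0,0],[0.8,-0.68,0.3,0,0,0],[0.8,-0.68,0.3,0,0,0],[0.8,-0.68,0.3,0,0,0],[0,0,0,0,0,0]])

```text
clock: 0.65
position: [0.5547, 0.0828, 0.2004]
tool_rot: [-3.139, -0.001, 1.575]
force: [-0.0, 0.2, -0.1]
grip_width: 0.0854
```

```bash
python3 - <<'E'
from h import *
st(); im=grab('wrist','wrist1'); print(np.round(np.load('pics/wrist1.npz')['R'],3), -np.load('pics/wrist1.npz')['R'].T@np.load('pics/wrist1.npz')['t'])
cv2.imwrite('pics/w1z.png',cv2.resize(im[:,:,::-1][60:320,130:400],None,fx=2.2,fy=2.2,interpolation=cv2.INTER_CUBIC))
E
```

```text
clock 0.65
position [0.5547 0.0828 0.2004]
tool_rot [-3.1392e+00 -7.0000e-04  1.5745e+00]
force [-0.0288  0.1674 -0.0968]
moment [-0.0147  0.0007 -0.0009]
grip_width 0.0854
[[ 1.     0.004 -0.002]
 [ 0.004 -0.947  0.321]
 [-0.    -0.321 -0.947]] [0.55551137 0.1663301  0.34229245]
```

View pics/w1z.png

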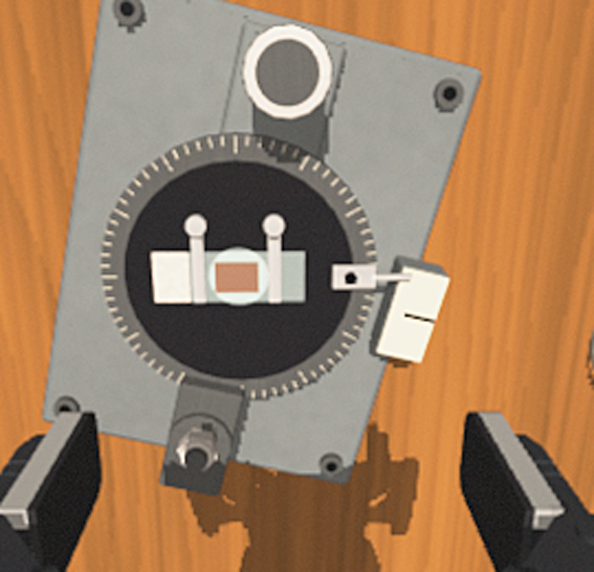

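```bash
python3 - <<'E'
from h import *
f='wrist1'
def Z(x,y,z): return pix2plane(f,130+(x+.5)/2.2-.5,60+(y+.5)/2.2-.5,z)
def circ(P,z):
    W=np.array([Z(x,y,z)[:2] for x,y in P]);A=np.c_[2*W,np.ones(len(W))];c=np.linalg.lstsq(A,(W**2).sum(1),rcond=None)[0]
    return c[:2],np.sqrt(c[2]+c[:2]@c[:2])
K,rk=circ([(242,72),(332,72),(287,25),(287,118),(256,38),(320,40),(256,106),(320,104)],.076)
C,rc=circ([(101,272),(377,275),(237,132),(262,399),(125,200),(345,195),(120,340),(350,350)],.038)
print('knob',K,rk,'disc',C,rc)
tip=Z(412,277,.0395); m=Z(404,315,.0385); m2=Z(436,321,.0385)
nut=Z(199,458,.071)
ang=lambda a,C=C:np.arctan2(a[1]-C[1],a[0]-C[0])
print(tip,m,m2,nut, np.linalg.norm(m[:2]-C),np.linalg.norm(tip[:2]-C),np.linalg.norm(nut[:2]-C),np.linalg.norm(K-C))
print(ang(tip),ang(m),ang(tip)-ang(m),'base yaw: knob',ang(K)-np.pi/2,'nut',ang(nut)+np.pi/2)
a,b,c,d=[Z(x,y,.014) for x,y in ((480,72),(347,483),(43,418),(101,0))]
print(a,b,c, np.arctan2(*(a-b)[[1,0]])-np.pi/2, np.arctan2(*(b-c)[[1,0]]), (a+c)/2)
E
```

```text
knob [0.55775636 0.16685977] 0.0177597205762203 disc [0.53417426 0.06841059] 0.06950382202400691
[0.62145062 0.0702086  0.0395    ] [0.61900443 0.04939733 0.0385    ] [0.63570809 0.04616045 0.0385    ] [ 0.51530136 -0.01473163  0.071     ] 0.08693481367752248 0.08729488635819863 0.08525734598835047 0.10123417180192451
0.020598490268869372 -0.22048921675235097 0.24108770702122034 base yaw: knob -0.2351059582697017 nut -0.22321280953314204
[0.65290054 0.16770989 0.014     ] [ 0.59662143 -0.07005968  0.014     ] [ 0.41602532 -0.02588745  0.014     ] -0.23241860794179847 -0.2398816258393685 [0.53446293 0.07091122 0.014     ]
```

Emit:
move_arm(plan=[[0.84,0.03,0.6,0,0,0],[0.84,0.03,0.6,0,0,0],[0.84,0.03,0.6,0,0,0],[0.84,0.03,0.6,0,0,0],[0,0,0,0,0,0]])

```text
clock: 1.2
position: [0.5595, 0.1661, 0.1394]
tool_rot: [-3.139, -0.0, 1.573]
force: [0.2, -0.6, -0.0]
grip_width: 0.0853
```

Emit:
move_arm(plan=[[0.02,-0.08,0.92,0,0,0],[0,0,0.92,0,0,0],[0,0,0.92,0,0,0],[0,0,0.92,0,0,0],[0,0,0,0,0,0]])

```text
clock: 1.7
position: [0.5572, 0.1629, 0.0472]
tool_rot: [-3.138, 0.002, 1.57]
force: [0.1, 0.0, -0.2]
grip_width: 0.0855
```

```bash
python3 - <<'E'
from h import *
st(); im=grab('wrist','wrist2')
E
```

```text
clock 1.7
position [0.5572 0.1629 0.0472]
tool_rot [-3.1382e+00  1.8000e-03  1.5698e+00]
force [ 0.0655  0.0161 -0.2342]
moment [0.0269 0.0712 0.0137]
grip_width 0.0855
```

View pics/wrist2.png

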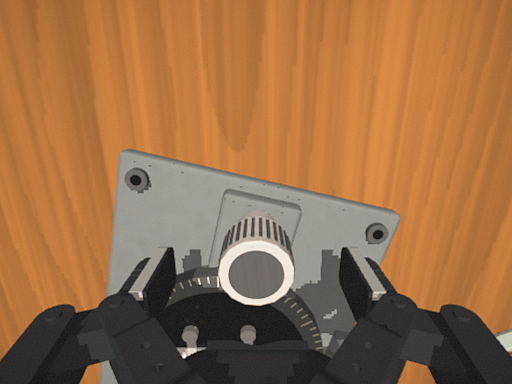

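Emit:
move_arm(plan=[[0.08,0,0,0,0,0],[0,0,0,0,0,0],[0,0,0,0,0,0]])

```text
clock: 2.05
position: [0.5586, 0.1667, 0.0503]
tool_rot: [3.14, -0.001, 1.571]
force: [0.5, -0.4, 1.0]
grip_width: 0.0853
```

Emit:
move_arm(plan=[[0,0,0.08,0,0,0],[0,0,0,0,0,0],[0,0,0,0,0,0],[0,0,0,0,0,0],[0,0,0,0,0,0]], claw=1, force=40)

```text
clock: 2.55
position: [0.5568, 0.1665, 0.0476]
tool_rot: [-3.139, 0.0, 1.571]
force: [-10.1, -0.9, 15.6]
grip_width: 0.035
```

Emit:
move_arm(plan=[[0,0,0,0,0,0],[0,0,0,0,0,0],[0,0,0,0,0,0]])

```text
clock: 2.85
position: [0.5568, 0.1665, 0.0476]
tool_rot: [-3.139, 0.0, 1.571]
force: [-10.4, -1.7, 14.0]
grip_width: 0.0347
```

Emit:
move_arm(plan=[[0,0,0,0,0,-0.04],[0,0,0,0,0,-0.04],[0,0,0,0,0,-0.04],[0,0,0,0,0,-0.04],[0,0,0,0,0,-0.04]])

```text
clock: 3.35
position: [0.5567, 0.1664, 0.0476]
tool_rot: [-3.139, -0.001, 2.204]
force: [-12.1, -1.7, 14.9]
grip_width: 0.0354
```

Emit:
move_arm(plan=[[0,0,0,0,0,-0.04],[0,0,0,0,0,-0.04],[0,0,0,0,0,-0.04],[0,0,0,0,0,0],[0,0,0,0,0,0]])

```text
clock: 3.85
position: [0.5566, 0.1663, 0.0476]
tool_rot: [-3.14, -0.002, 2.577]
force: [-12.7, -1.4, 16.8]
grip_width: 0.0345
```

```bash
python3 - <<'E'
from h import *
st(); im=grab('wrist','wrist3'); im=grab('scene','scene3');
cv2.imwrite('pics/sc3z.png',cv2.resize(im[:,:,::-1][150:230,220:340],None,fx=6,fy=6,interpolation=cv2.INTER_CUBIC))
im=grab('side','side3')
cv2.imwrite('pics/si3z.png',cv2.resize(im[:,:,::-1][170:280,150:290],None,fx=5,fy=5,interpolation=cv2.INTER_CUBIC))
E
```

```text
clock 3.85
position [0.5566 0.1663 0.0476]
tool_rot [-3.1396e+00 -1.6000e-03  2.5765e+00]
force [-12.6916  -1.3682  16.77  ]
moment [-0.464   2.6428  0.0524]
grip_width 0.0345
```

View pics/wrist3.png

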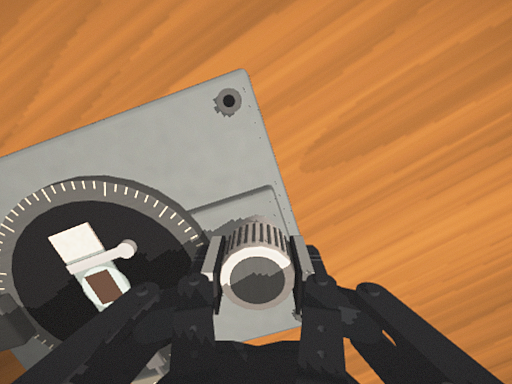

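View pics/sc3z.png

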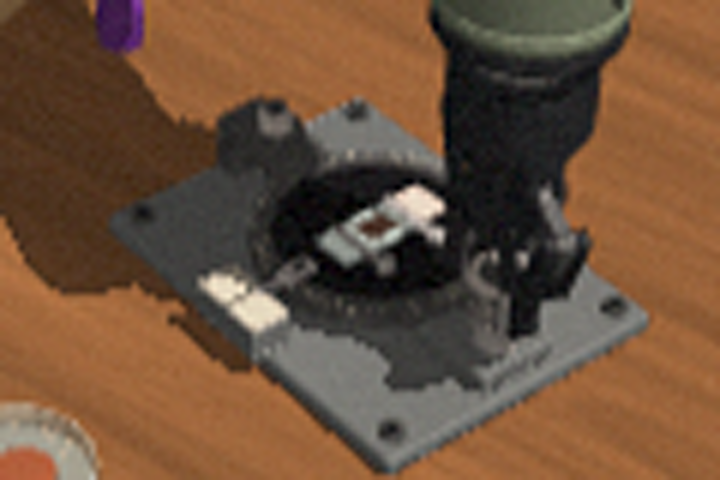

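View pics/si3z.png

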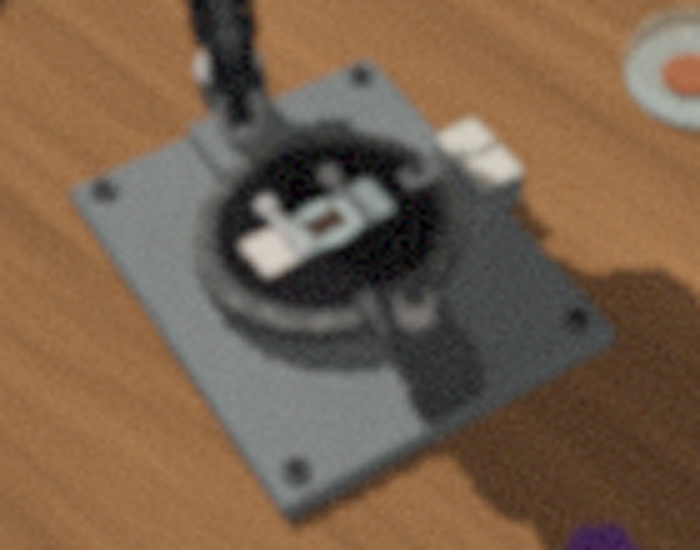

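Emit:
move_arm(plan=[[0,0,0,0,0,-0.032],[0,0,0,0,0,-0.031],[0,0,0,0,0,0],[0,0,0,0,0,0]])

```text
clock: 4.4
position: [0.5566, 0.1662, 0.0476]
tool_rot: [-3.14, -0.002, 2.774]
force: [-12.9, -1.2, 16.9]
grip_width: 0.0352
```

```bash
python3 - <<'E'
from h import *
st(); im=grab('scene','scene4');
cv2.imwrite('pics/sc4z.png',cv2.resize(im[:,:,::-1][180:220,245:285],None,fx=14,fy=14,interpolation=cv2.INTER_CUBIC))
im=grab('side','side4')
cv2.imwrite('pics/si4z.png',cv2.resize(im[:,:,::-1][185:235,205:265],None,fx=10,fy=10,interpolation=cv2.INTER_CUBIC))
E
```

```text
clock 4.4
position [0.5566 0.1662 0.0476]
tool_rot [-3.1398e+00 -1.9000e-03  2.7744e+00]
force [-12.8784  -1.1663  16.8816]
moment [-0.5123  2.658   0.0387]
grip_width 0.0352
```

View pics/sc4z.png

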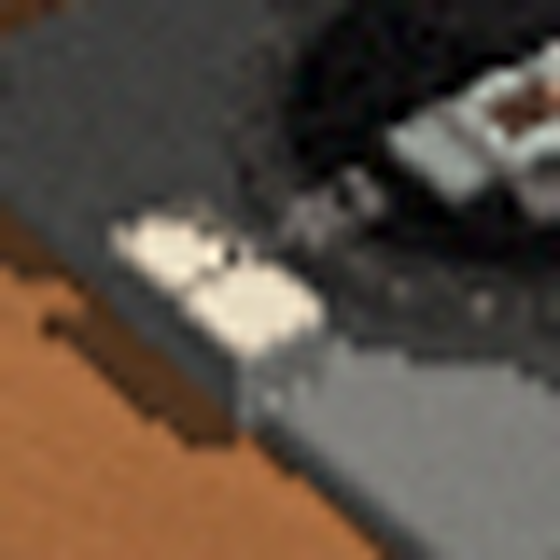

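View pics/si4z.png

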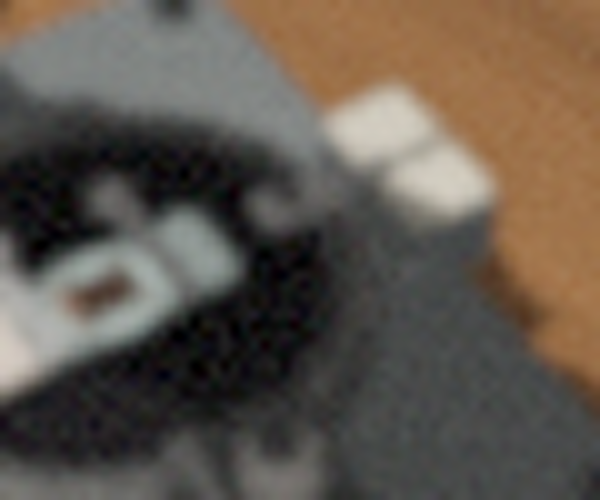

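Emit:
move_arm(plan=[[0,0,0,0,0,0],[0,0,0,0,0,0],[0,0,0,0,0,0]], claw=-0.4)

```text
clock: 4.8
position: [0.5582, 0.1665, 0.0473]
tool_rot: [3.141, 0.0, 2.774]
force: [0.2, -0.9, -0.7]
grip_width: 0.0598
```

Emit:
move_arm(plan=[[0,0,-0.6,0,0,0],[0,0,-0.9,0,0,0],[0,0,-0.9,0,0,0],[0,0,-0.9,0,0,0.04],[0,0,-0.9,0,0,0.04]])

```text
clock: 5.3
position: [0.558, 0.1665, 0.1543]
tool_rot: [3.141, -0.0, 2.518]
force: [-0.1, 0.5, -0.1]
grip_width: 0.0598
```

Emit:
move_arm(plan=[[0,0,-0.3,0,0,0.043],[0,0,-0.3,0,0,0.043],[0,0,-0.3,0,0,0.043],[0,0,-0.3,0,0,0.043],[0,0,-0.3,0,0,0.043]])

```text
clock: 5.8
position: [0.558, 0.1667, 0.1913]
tool_rot: [3.141, -0.001, 1.842]
force: [-0.2, 0.4, -0.3]
grip_width: 0.0599
```

Emit:
move_arm(plan=[[0,0,0,0,0,0.043],[0,0,0,0,0,0.043],[-0.9,0.4,0,0,0,0],[-0.9,0.4,0,0,0,0],[-0.9,0.4,0,0,0,0]])

```text
clock: 6.3
position: [0.5887, 0.0988, 0.191]
tool_rot: [3.141, -0.001, 1.578]
force: [0.9, 0.8, -1.0]
grip_width: 0.06
```

Emit:
move_arm(plan=[[-0.7,0.2,0,0,0,0],[0,0,0,0,0,0],[0,0,0,0,0,0]])

```text
clock: 6.6
position: [0.5935, 0.082, 0.1906]
tool_rot: [3.141, -0.001, 1.577]
force: [-0.4, 0.5, 0.1]
grip_width: 0.0599
```

```bash
python3 - <<'E'
from h import *
st(); im=grab('wrist','wrist5')
cv2.imwrite('pics/w5z.png',cv2.resize(im[:,:,::-1][100:384,100:400],None,fx=2.1,fy=2.1,interpolation=cv2.INTER_CUBIC))
E
```

```text
clock 6.6
position [0.5935 0.082  0.1906]
tool_rot [ 3.1411e+00 -8.0000e-04  1.5767e+00]
force [-0.4415  0.455   0.098 ]
moment [ 0.0042 -0.0111 -0.0529]
grip_width 0.0599
```

View pics/w5z.png

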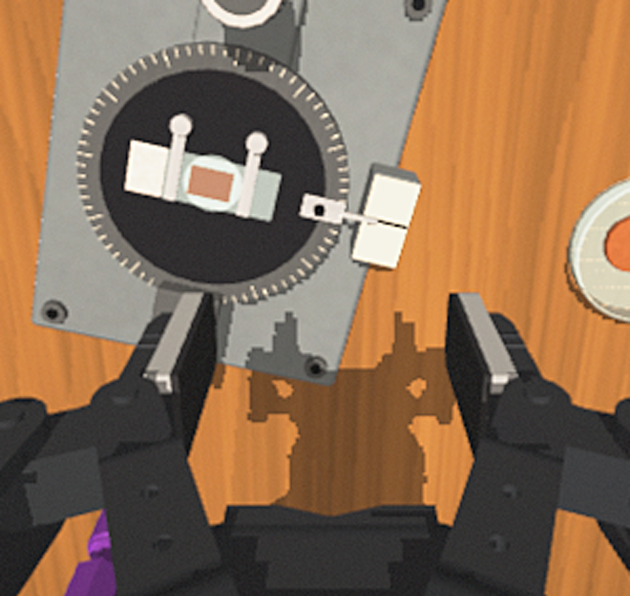

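```bash
python3 - <<'E'
import cv2
im=cv2.imread('pics/wrist5.png')
cv2.imwrite('pics/w5zz.png',cv2.resize(im[175:235,235:305],None,fx=10,fy=10,interpolation=cv2.INTER_CUBIC))
E
```

```text
(no output)
```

View pics/w5zz.png

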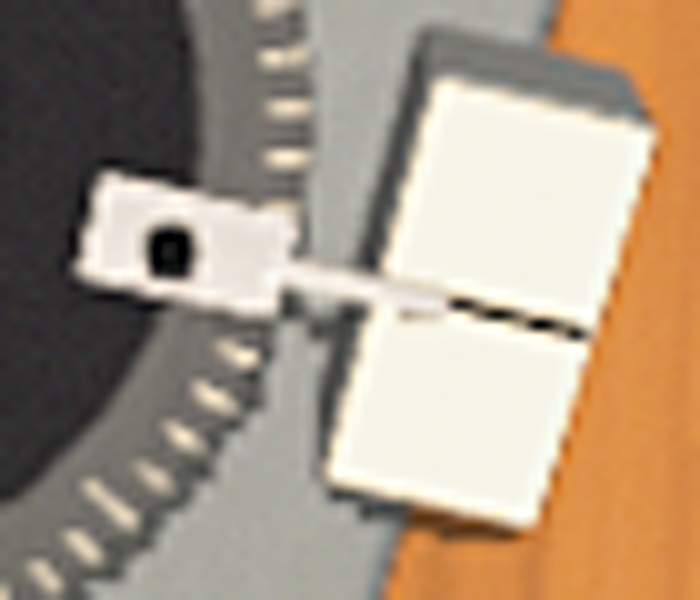

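```bash
python3 - <<'E'
from h import *
f='wrist5'
def Z(x,y,z): return pix2plane(f,235+(x+.5)/10-.5,175+(y+.5)/10-.5,z)
def Y(x,y,z): return pix2plane(f,100+(x+.5)/2.1-.5,100+(y+.5)/2.1-.5,z)
P=[(78,170),(349,180),(205,42),(226,303),(110,90),(305,85),(100,240),(330,245)]
W=np.array([Y(x,y,.038)[:2] for x,y in P]);A=np.c_[2*W,np.ones(len(W))];c=np.linalg.lstsq(A,(W**2).sum(1),rcond=None)[0]
C=c[:2];print(C,np.sqrt(c[2]+C@C))
ang=lambda a:np.arctan2(a[1]-C[1],a[0]-C[0])
for z in (.037,.038,.039):
  m,m2=Z(450,302,z),Z(585,333,z); print(z,m,np.linalg.norm(m[:2]-C),ang(m),ang(m2),np.arctan2(*(m2-m)[[1,0]]))
t=Z(445,300,.0395);s=Z(170,250,.0395);b=Z(292,272,.0395)
print(t,np.linalg.norm(t[:2]-C),ang(t),ang(s),ang(b))
E
```

```text
[0.53496048 0.06990274] 0.06903749905214726
0.037 [0.61940454 0.04947688 0.037     ] 0.08687931648924806 -0.2373278619411444 -0.23691683138685427 -0.2346084733493938
0.038 [0.61931746 0.04986954 0.038     ] 0.08670311948817232 -0.23316212010209558 -0.23338048146024085 -0.23460847334939214
0.039 [0.61923039 0.0502622  0.039     ] 0.08652843319376576 -0.22897948557613038 -0.229828313234289 -0.23460847334939303
[0.61863342 0.05068991 0.0395    ] 0.08585042230318003 -0.2257058092069052 -0.2475343078473894 -0.23519670479013877
```

Emit:
move_arm(plan=[[-0.8,-0.78,0,0,0,0],[-0.8,-0.78,0,0,0,0],[-0.8,-0.78,0,0,0,0],[-0.8,-0.78,0,0,0,0],[0,0,0,0,0,0]], claw=-1)

```text
clock: 7.15
position: [0.514, -0.0004, 0.1903]
tool_rot: [-3.141, 0.001, 1.576]
force: [1.1, 0.9, -0.0]
grip_width: 0.0854
```

```bash
python3 - <<'E'
from h import *
print(st()['qpos']); im=grab('wrist','wrist6')
cv2.imwrite('pics/w6z.png',cv2.resize(im[:,:,::-1][100:300,150:370],None,fx=3,fy=3,interpolation=cv2.INTER_CUBIC))
E
```

```text
clock 7.15
position [ 5.140e-01 -4.000e-04  1.903e-01]
tool_rot [-3.1408e+00  8.0000e-04  1.5755e+00]
force [ 1.0527  0.917  -0.0385]
moment [-0.0235 -0.0198  0.0565]
grip_width 0.0854
[-0.0117203   0.40176002 -0.13383523  1.92657178  0.07242225  0.81865528
 -0.17985954]
```

View pics/w6z.png

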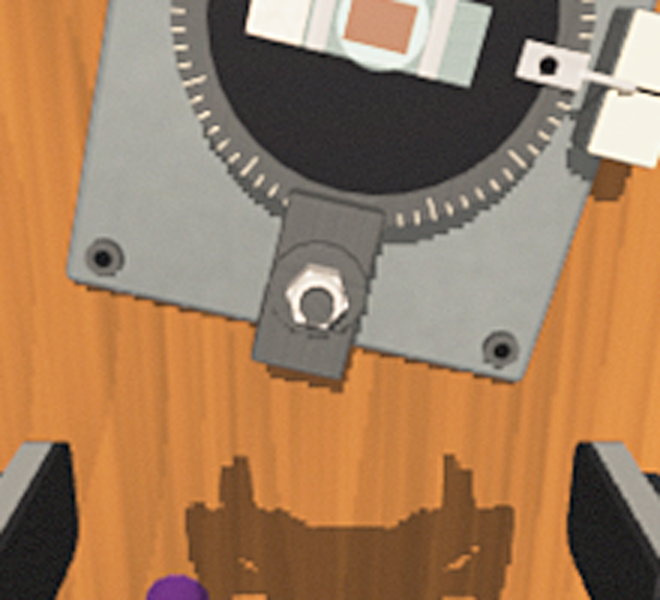

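```bash
python3 - <<'E'
from h import *
f='wrist6'
import cv2
def Z(x,y,z): return pix2plane(f,150+(x+.5)/3-.5,100+(y+.5)/3-.5,z)
print('stud',Z(317,304,.071),'washer',Z(318,289,.055), [Z(x,y,.055)[:2] for x,y in ((270,290),(367,288),(318,240),(315,338))])
im=cv2.imread('pics/wrist6.png')
cv2.imwrite('pics/w6zz.png',cv2.resize(im[170:225,225:290],None,fx=11,fy=11,interpolation=cv2.INTER_CUBIC))
# overlay predicted circle for candidate nut centers
E
```

```text
stud [ 0.51319438 -0.0158539   0.071     ] washer [ 0.51344159 -0.01646321  0.055     ] [array([ 0.49706684, -0.01690476]), array([ 0.53014388, -0.01602037]), array([0.51338652, 0.00095699]), array([ 0.51245549, -0.03457877])]
```

View pics/w6zz.png

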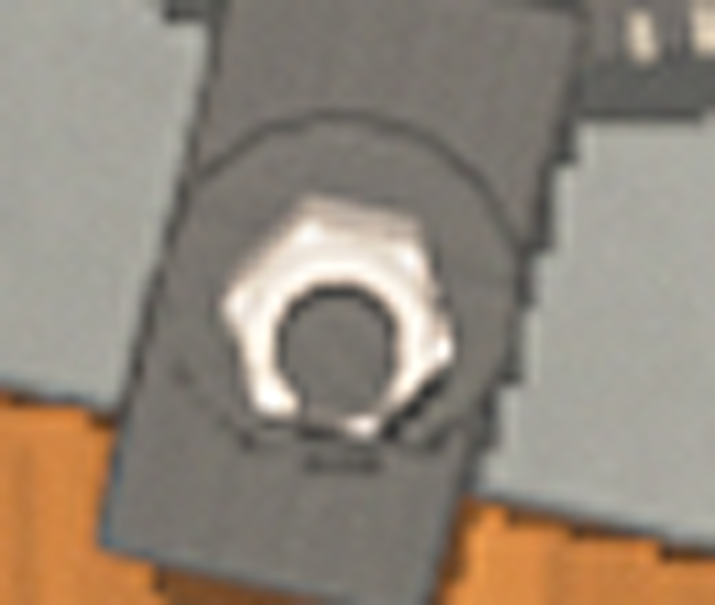

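```bash
python3 - <<'E'
from h import *
f='wrist6'
def Z(x,y,z): return pix2plane(f,225+(x+.5)/11-.5,170+(y+.5)/11-.5,z)
print('stud',Z(337,347,.071))
im=cv2.imread('pics/w6zz.png')
def q(X): 
    p=proj(f,X); return ((p[0]-225+.5)*11-.5,(p[1]-170+.5)*11-.5)
th=np.linspace(0,2*np.pi,200)
n=np.array([.5132,-.0172]); yaw=-.235
for r,z,c in ((.017,.055,(0,255,0)),(.006,.071,(255,0,0))):
    pts=np.array([q([n[0]+r*np.cos(t),n[1]+r*np.sin(t),z]) for t in th]); cv2.polylines(im,[pts.round().astype(int)],True,c,1)
for z in (.055,.066):
    R=.009/np.cos(np.pi/6); pts=np.array([q([n[0]+R*np.cos(yaw+k*np.pi/3),n[1]+R*np.sin(yaw+k*np.pi/3),z]) for k in range(6)]); cv2.polylines(im,[pts.round().astype(int)],True,(0,0,255),1)
cv2.imwrite('pics/w6ov.png',im)
E
```

```text
stud [ 0.5130477  -0.01594887  0.071     ]
```

View pics/w6ov.png

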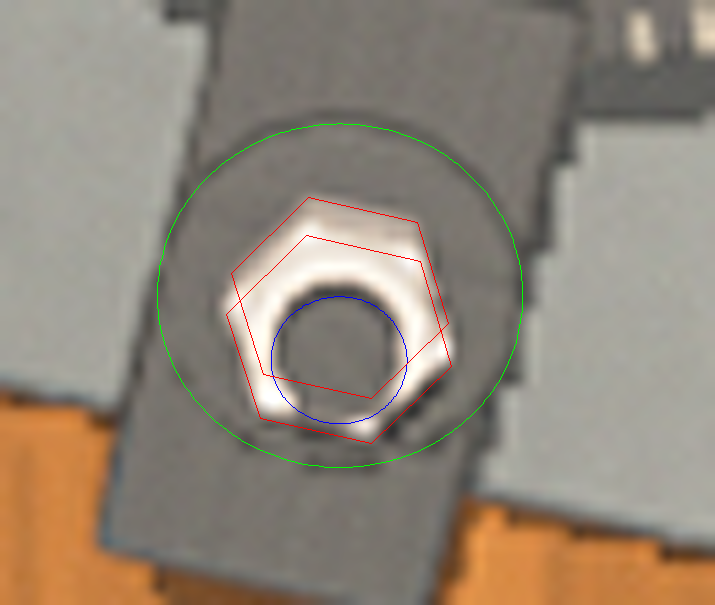

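Emit:
move_arm(plan=[[-1,0.05,-0.3,0,0,0],[-1,0.05,-0.3,0,0,0],[-1,0.05,-0.3,0,0,0],[-1,0.05,-0.3,0,0,0],[-1,0.05,-0.3,0,0,0]])

```text
clock: 7.7
position: [0.5239, -0.1233, 0.2279]
tool_rot: [3.141, -0.001, 1.579]
force: [0.7, 0.1, -0.6]
grip_width: 0.0854
```

Emit:
move_arm(plan=[[-1,0.05,0,0,0,0],[-1,0.05,0,0,0,0],[-1,0.05,0,0,0,0],[-1,0.05,0,0,0,0],[-1,0.05,0,0,0,0]])

```text
clock: 8.2
position: [0.5313, -0.2483, 0.2275]
tool_rot: [3.141, -0.001, 1.579]
force: [0.5, 0.5, 0.1]
grip_width: 0.0854
```

Emit:
move_arm(plan=[[-0.8,0,0,0,0,-0.0455],[0,0,0,0,0,-0.0455],[0,0,0,0,0,-0.0455],[0,0,0,0,0,-0.0455],[0,0,0,0,0,-0.0455]])

```text
clock: 8.7
position: [0.5314, -0.2673, 0.2275]
tool_rot: [3.141, -0.0, 2.299]
force: [0.6, -0.9, 0.3]
grip_width: 0.0851
```

Emit:
move_arm(plan=[[0,0,0,0,0,-0.0455],[0,0,0,0,0,-0.0455],[0,0,0,0,0,-0.0455],[0,0,0,0,0,-0.0455],[0,0,0,0,0,-0.0455]])

```text
clock: 9.2
position: [0.5314, -0.2674, 0.2275]
tool_rot: [3.141, 0.001, 3.014]
force: [0.1, 0.1, -0.1]
grip_width: 0.0852
```

Emit:
move_arm(plan=[[0,0,0,0,0,-0.0455],[0,0,0,0,0,-0.0455],[0,0,0,0,0,0]])

```text
clock: 9.5
position: [0.5312, -0.2676, 0.2274]
tool_rot: [3.141, 0.001, -2.987]
force: [0.1, -0.1, 0.1]
grip_width: 0.0851
```

```bash
python3 - <<'E'
from h import *
print(st()['qpos']); im=grab('wrist','wrist7')
cv2.imwrite('pics/w7z.png',cv2.resize(im[:,:,::-1],None,fx=1.55,fy=1.55,interpolation=cv2.INTER_CUBIC))
E
```

```text
clock 9.5
position [ 0.5312 -0.2676  0.2274]
tool_rot [ 3.1409e+00  8.0000e-04 -2.9868e+00]
force [ 0.0807 -0.1292  0.0917]
moment [-0.0103 -0.0117  0.0123]
grip_width 0.0851
[ 0.69403011  0.51062149 -0.46777152  1.6697781   0.25993932  1.02307235
  1.8669971 ]
```

View pics/w7z.png

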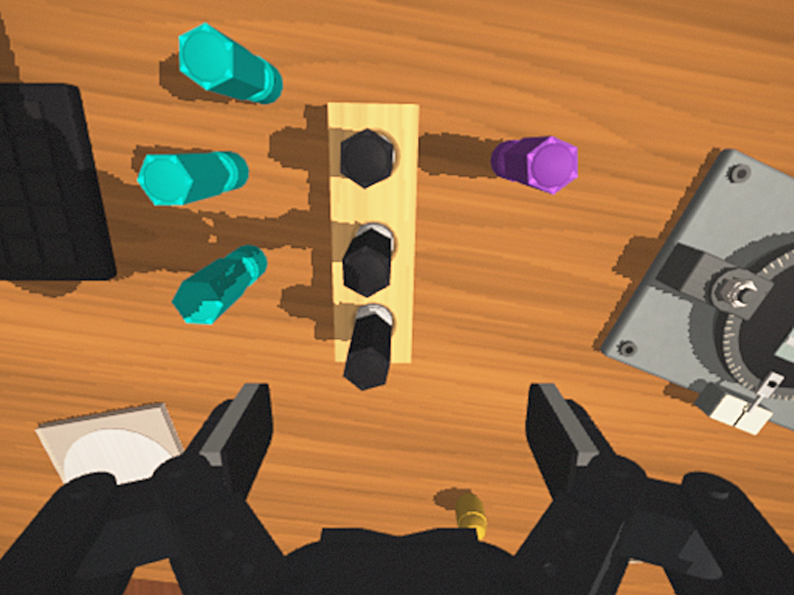

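```bash
python3 - <<'E'
import cv2,numpy as np
im=cv2.imread('pics/wrist7.png')
cr=[cv2.resize(im[y:y+56,208:268],None,fx=6,fy=6,interpolation=cv2.INTER_CUBIC) for y in (75,138,200)]
o=np.hstack([cr[0],cr[1]]); 
g=np.clip(255*(o/255.)**.5,0,255).astype('uint8')
cv2.imwrite('pics/w7a.png',g)
cv2.imwrite('pics/w7b.png',np.clip(255*(cr[2]/255.)**.5,0,255).astype('uint8'))
E
```

```text
(no output)
```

View pics/w7a.png

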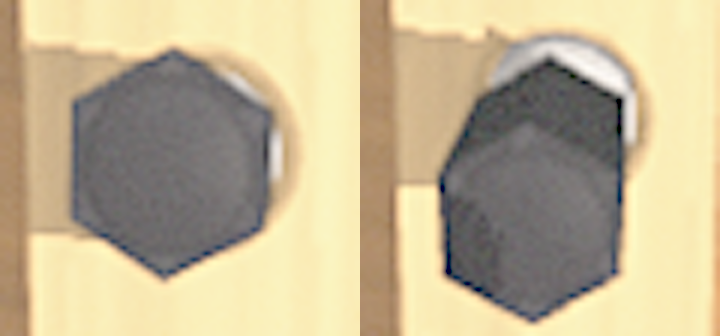

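View pics/w7b.png

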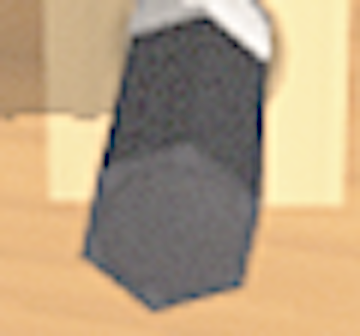

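```bash
python3 - <<'E'
from h import *
f='wrist7'
H={1:(75,[(174,48),(275,104),(266,222),(165,278),(72,218),(75,102)]),
2:(138,[(170,120),(262,170),(257,270),(173,321),(86,272),(82,175)]),
3:(200,[(182,143),(257,208),(243,283),(155,308),(85,255),(103,180)])}
for k,(y0,P) in H.items():
    W=np.array([pix2plane(f,208+(x+.5)/6-.5,y0+(y+.5)/6-.5,.116)[:2] for x,y in P])
    c=W.mean(0); r=np.linalg.norm(W-c,axis=1); a=np.arctan2(*(W-c).T[::-1])
    # vertex direction along driver x => angle mod 60
    m=np.angle(np.mean(np.exp(6j*a)))/6
    print(k,c.round(4),r.round(4),'vertex angle mod60',m)
for p in ((328,104),(418,104),(411,362),(335,362)):
    print('rack',pix2plane(f,(p[0]+.5)/1.55-.5,(p[1]+.5)/1.55-.5,.04))
E
```

```text
1 [ 0.4598 -0.2958] [0.0151 0.0166 0.0155 0.0157 0.016  0.0154] vertex angle mod60 0.1134784585174997
2 [ 0.5227 -0.2874] [0.0158 0.016  0.015  0.0158 0.0155 0.0152] vertex angle mod60 0.15719589852749105
3 [ 0.5868 -0.2791] [0.0159 0.0147 0.0153 0.0148 0.015  0.0141] vertex angle mod60 -0.03655263187602962
rack [ 0.43192664 -0.33095348  0.04      ]
rack [ 0.42248926 -0.27050917  0.04      ]
rack [ 0.61572854 -0.24341634  0.04      ]
rack [ 0.62533025 -0.30505348  0.04      ]
```

Emit:
move_arm(plan=[[0.46,-0.73,0,0,0,0],[0,0,0.9,0,0,0],[0,0,0.9,0,0,0],[0,0,0.9,0,0,0],[0,0,0,0,0,0]])

```text
clock: 10.05
position: [0.5208, -0.2874, 0.1575]
tool_rot: [3.139, -0.003, -2.994]
force: [-0.7, 0.5, 0.3]
grip_width: 0.0856
```

Emit:
move_arm(plan=[[-0.04,0,0.9,0,0,0],[0,0,0.9,0,0,0],[0,0,0.9,0,0,0],[0,0,0.8,0,0,0],[0,0,0,0,0,0]])

```text
clock: 10.55
position: [0.5222, -0.2877, 0.0713]
tool_rot: [3.14, -0.002, -2.993]
force: [0.6, 0.6, 0.5]
grip_width: 0.0855
```

```bash
python3 - <<'E'
from h import *
st(); im=grab('wrist','wrist8')
cv2.imwrite('pics/w8z.png',cv2.resize(im[:,:,::-1],None,fx=1.55,fy=1.55,interpolation=cv2.INTER_CUBIC))
E
```

```text
clock 10.55
position [ 0.5222 -0.2877  0.0713]
tool_rot [ 3.1403e+00 -2.0000e-03 -2.9928e+00]
force [0.6418 0.6375 0.5368]
moment [ 0.0123  0.0328 -0.055 ]
grip_width 0.0855
```

View pics/w8z.png

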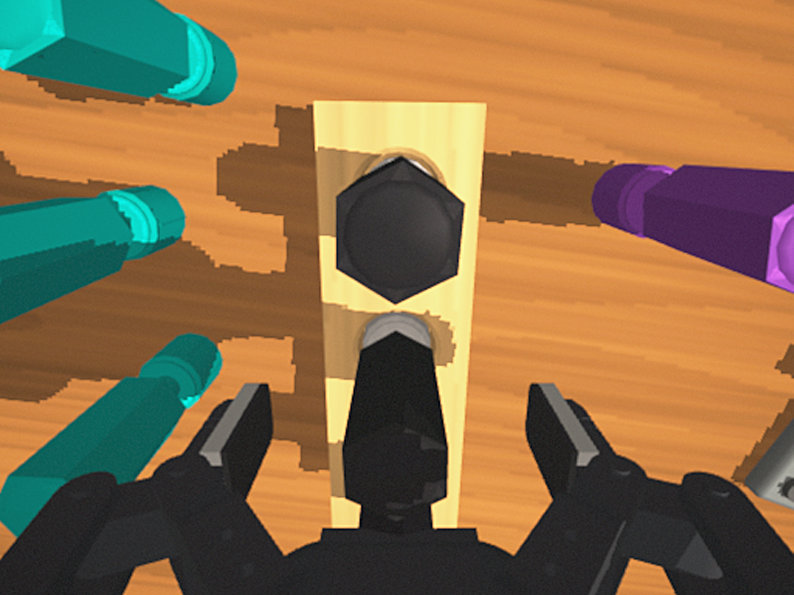

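```bash
python3 - <<'E'
from h import *
for p,z in (((200,300),.106),((250,262),.01),((165,180),.106),((232,170),.01)): print(pix2plane('wrist7',p[0]/1.55,p[1]/1.55,z).round(3))
E
```

```text
[ 0.56  -0.388  0.106]
[ 0.561 -0.387  0.01 ]
[ 0.49  -0.409  0.106]
[ 0.489 -0.404  0.01 ]
```

Emit:
move_arm(plan=[[0,0,0,0,0,0],[0,0,0,0,0,0],[0,0,0,0,0,0],[0,0,0,0,0,0],[0,0,0,0,0,0]], claw=1, force=80)

```text
clock: 11.1
position: [0.5228, -0.2886, 0.0731]
tool_rot: [-3.141, 0.001, -2.991]
force: [-2.4, 0.7, 9.0]
grip_width: 0.0274
```

Emit:
move_arm(plan=[[0,0,0,0,0,0],[0,0,0,0,0,0]])

```text
clock: 11.3
position: [0.5229, -0.2886, 0.0731]
tool_rot: [-3.141, 0.001, -2.991]
force: [-1.9, 0.8, 8.9]
grip_width: 0.0271
```

Emit:
move_arm(plan=[[0,0,-0.5,0,0,0],[0,0,-0.9,0,0,0],[0,0,-0.9,0,0,0],[0,0,-0.9,0,0,0],[0,0,-0.9,0,0,0]])

```text
clock: 11.8
position: [0.5224, -0.2882, 0.1765]
tool_rot: [-3.142, 0.0, -2.991]
force: [0.5, -0.0, -2.4]
grip_width: 0.027
```

Emit:
move_arm(plan=[[0,0,0,0,0,0.041],[0,0,0,0,0,0.041],[0,0,0,0,0,0.041],[0,0,0,0,0,0]])

```text
clock: 12.2
position: [0.5226, -0.2882, 0.1756]
tool_rot: [-3.141, 0.0, 2.904]
force: [1.0, 0.6, -1.7]
grip_width: 0.0271
```

```bash
cat >> h.py <<'E'
def totool(target, yaw=None):
    s=bot.observe(); p=np.array(s['position']); y=s['tool_rot'][2] if yaw is None else yaw
    d=np.array(target)-p; c,n=np.cos(y),np.sin(y)
    print('from',p.round(4),'yaw',round(y,4),'units', np.round(np.array([d[0]*c+d[1]*n, d[0]*n-d[1]*c, -d[2]])/.025,3))
E
python3 - <<'E'
from h import *
st(); totool([.513,-.017,.16]); grab('wrist','wrist9')
im=grab('side','side9')
E
```

```text
clock 12.2
position [ 0.5226 -0.2882  0.1756]
tool_rot [-3.1413e+00  4.0000e-04  2.9037e+00]
force [ 0.9582  0.5984 -1.6705]
moment [0.015  0.0033 0.0223]
grip_width 0.0271
from [ 0.5226 -0.2882  0.1756] yaw 2.9037 units [ 2.931 10.451  0.624]
```

View pics/wrist9.png

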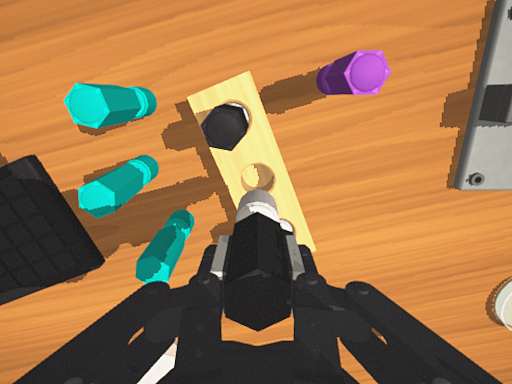

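View pics/side9.png

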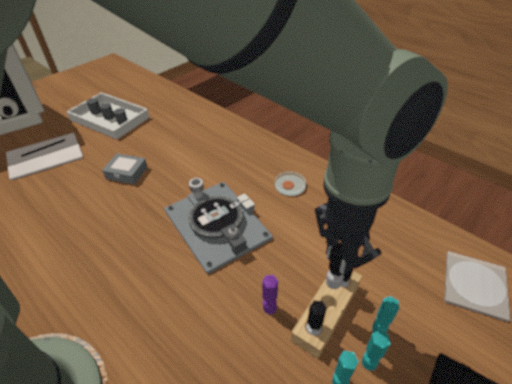

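```bash
python3 - <<'E'
from h import *
f='wrist9'
p=np.array([.5226,-.2882]); yaw=2.9037
im=cv2.imread('pics/wrist9.png'); im=np.clip(255*(im/255.)**.5,0,255).astype('uint8')
x0,y0,s=200,180,5
o=cv2.resize(im[y0:y0+160,x0:x0+115],None,fx=s,fy=s,interpolation=cv2.INTER_CUBIC)
for zz,c in ((.2186,(0,0,255)),(.1586,(0,255,0))):
    R=.014/np.cos(np.pi/6)
    P=np.array([proj(f,[p[0]+R*np.cos(yaw+k*np.pi/3),p[1]+R*np.sin(yaw+k*np.pi/3),zz]) for k in range(6)])
    cv2.polylines(o,[(((P-[x0,y0]+.5)*s-.5)).round().astype(int)],True,c,1)
P=np.array([proj(f,[p[0]+.015*np.cos(k),p[1]+.015*np.sin(k),.1425]) for k in np.linspace(0,6.28,60)])
cv2.polylines(o,[(((P-[x0,y0]+.5)*s-.5)).round().astype(int)],True,(255,0,0),1)
cv2.imwrite('pics/w9o.png',o[:590])
E
```

```text
(no output)
```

View pics/w9o.png

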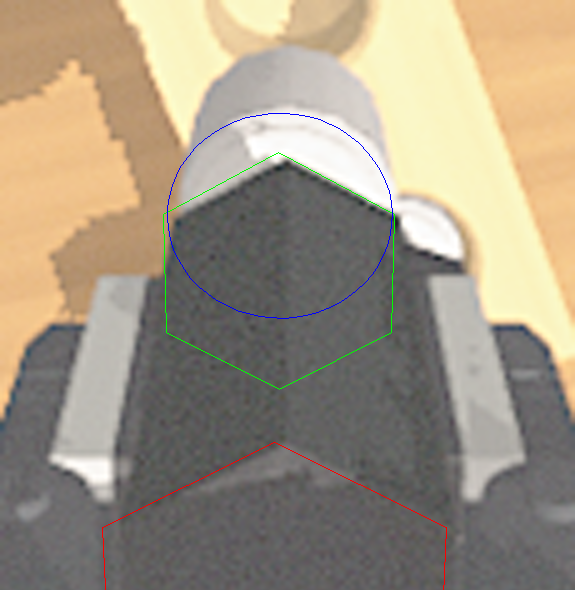

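Emit:
move_arm(plan=[[0.15,0.5,0,0,0,0],[0.28,0.98,0,0,0,0],[0.28,0.98,0,0,0,0],[0.28,0.98,0,0,0,0],[0.28,0.98,0,0,0,0]])

```text
clock: 12.8
position: [0.5171, -0.1716, 0.1749]
tool_rot: [3.141, -0.0, 2.909]
force: [-0.6, 0.3, -1.7]
grip_width: 0.027
```

Emit:
move_arm(plan=[[0.28,0.98,0,0,0,0],[0.28,0.98,0,0,0,0],[0.28,0.98,0,0,0,0],[0.28,0.98,0,0,0,0],[0.28,0.98,0,0,0,0]])

```text
clock: 13.3
position: [0.5115, -0.0444, 0.1749]
tool_rot: [3.141, -0.0, 2.909]
force: [1.1, -0.0, -1.5]
grip_width: 0.0273
```

Emit:
move_arm(plan=[[0.28,0.98,0,0,0,0],[0,0,0,0,0,0],[0,0,0,0,0,0]])

```text
clock: 13.6
position: [0.5107, -0.02, 0.1749]
tool_rot: [-3.142, -0.0, 2.909]
force: [0.7, 0.1, -2.0]
grip_width: 0.0272
```

```bash
python3 - <<'E'
from h import *
s=st(); totool([.512,-.0165,.145]); grab('wrist','wrist10')
im=grab('side','side10')
cv2.imwrite('pics/si10z.png',cv2.resize(im[:,:,::-1][180:290,180:310],None,fx=5,fy=5,interpolation=cv2.INTER_CUBIC))
E
```

```text
clock 13.6
position [ 0.5107 -0.02    0.1749]
tool_rot [-3.1416e+00 -1.0000e-04  2.9090e+00]
force [ 0.7233  0.0787 -1.9847]
moment [-0.0114  0.006  -0.0538]
grip_width 0.0272
from [ 0.5107 -0.02    0.1749] yaw 2.909 units [-0.019  0.148  1.196]
```

View pics/wrist10.png

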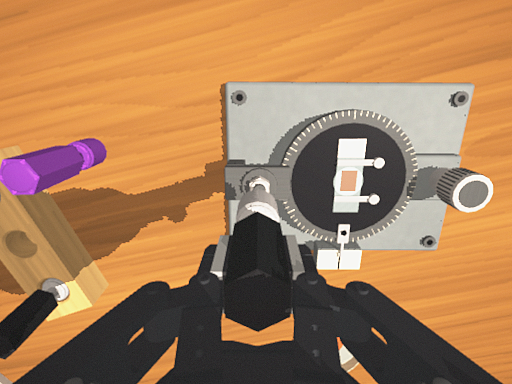

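View pics/si10z.png

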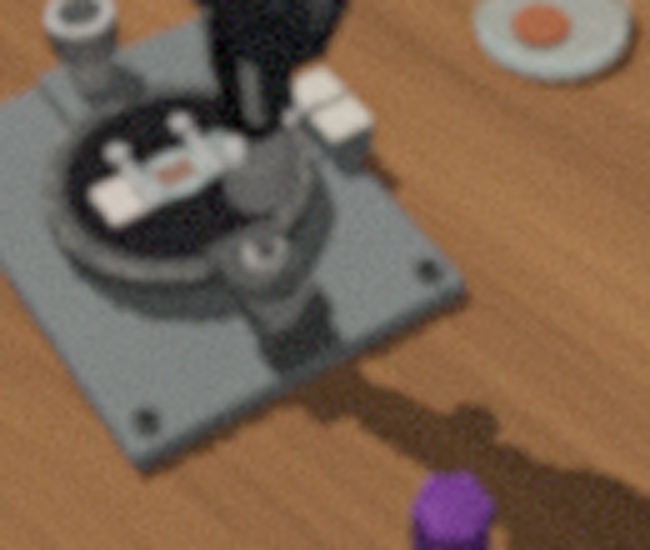

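```bash
python3 - <<'E'
from h import *
f='wrist10'
im=cv2.imread('pics/wrist10.png')
x0,y0,s=220,145,9
o=cv2.resize(im[y0:y0+65,x0:x0+80],None,fx=s,fy=s,interpolation=cv2.INTER_CUBIC)
th=np.linspace(0,2*np.pi,200)
def dr(n,r,z,c,k=200,yaw=0):
    P=np.array([proj(f,[n[0]+r*np.cos(t+yaw),n[1]+r*np.sin(t+yaw),z]) for t in np.arange(k)*2*np.pi/k]); cv2.polylines(o,[(((P-[x0,y0]+.5)*s-.5)).round().astype(int)],True,c,1)
n=(.5132,-.0168)
dr(n,.017,.055,(0,255,0)); dr(n,.006,.071,(255,0,0)); dr(n,.009/np.cos(np.pi/6),.066,(0,0,255),6,-.235)
t=(.5107,-.02); dr(t,.015,.1749-.0631,(0,255,255)); dr(t,.015,.1749-.0331,(0,255,255))
cv2.imwrite('pics/w10o.png',o)
E
```

```text
(no output)
```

View pics/w10o.png

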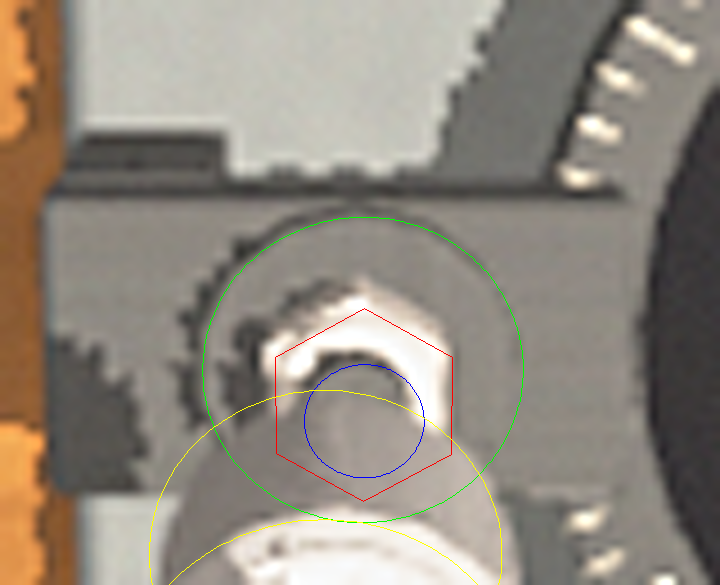

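Emit:
move_arm(plan=[[0.015,0.08,0.7,0,0,0],[0,0,0.7,0,0,0],[0,0,0,0,0,0],[0,0,0,0,0,0]])

```text
clock: 14.1
position: [0.511, -0.0192, 0.14]
tool_rot: [-3.141, -0.0, 2.905]
force: [-0.3, 0.9, -2.0]
grip_width: 0.027
```

```bash
cat > ov.py <<'E'
from h import *
def ov(f,n,off=.0631,x0=220,y0=160,s=9,w=80,h=65):
    b=bot.observe(); t=np.array(b['position']); 
    im=cv2.imread('pics/'+f+'.png'); o=cv2.resize(im[y0:y0+h,x0:x0+w],None,fx=s,fy=s,interpolation=cv2.INTER_CUBIC)
    def dr(n,r,z,c,k=200,yaw=0):
        P=np.array([proj(f,[n[0]+r*np.cos(a+yaw),n[1]+r*np.sin(a+yaw),z]) for a in np.arange(k)*2*np.pi/k]); cv2.polylines(o,[(((P-[x0,y0]+.5)*s-.5)).round().astype(int)],True,c,1)
    dr(n,.017,.055,(0,255,0)); dr(n,.006,.071,(255,0,0)); dr(n,.009/np.cos(np.pi/6),.066,(0,0,255),6,-.235)
    dr(t,.015,t[2]-off,(0,255,255)); dr(t,.015,t[2]-off+.03,(0,255,255))
    cv2.imwrite('pics/'+f+'o.png',o)
E
python3 - <<'E'
from ov import *
s=st(); grab('wrist','wrist11'); ov('wrist11',(.5119,-.0171))
E
```

```text
clock 14.1
position [ 0.511  -0.0192  0.14  ]
tool_rot [-3.1415e+00 -5.0000e-04  2.9055e+00]
force [-0.3493  0.8751 -2.0346]
moment [ 0.0095 -0.0032 -0.0567]
grip_width 0.027
```

View pics/wrist11o.png

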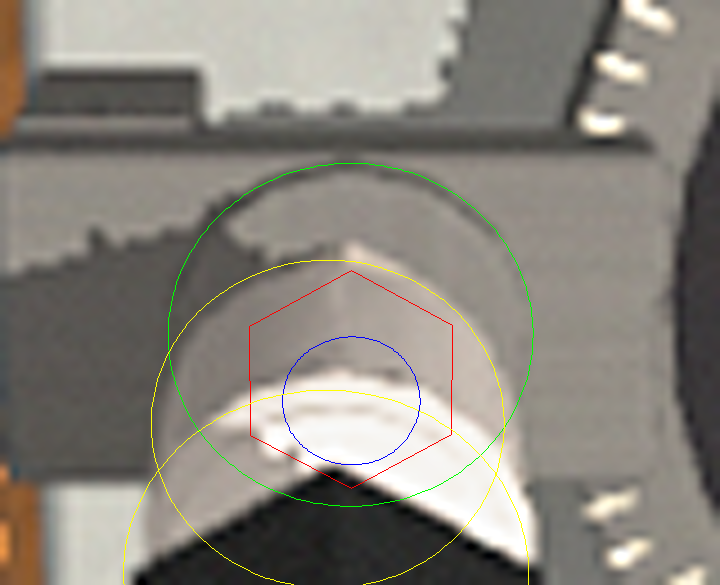

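```bash
python3 - <<'E'
import cv2,numpy as np
im=cv2.imread('pics/wrist11.png')
c=im[175:230,232:284]
c=cv2.resize(c,None,fx=11,fy=11,interpolation=cv2.INTER_CUBIC).astype(float)
c=np.clip((c-60)*1.9,0,255).astype('uint8')
cv2.imwrite('pics/w11c.png',c)
E
```

```text
(no output)
```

View pics/w11c.png

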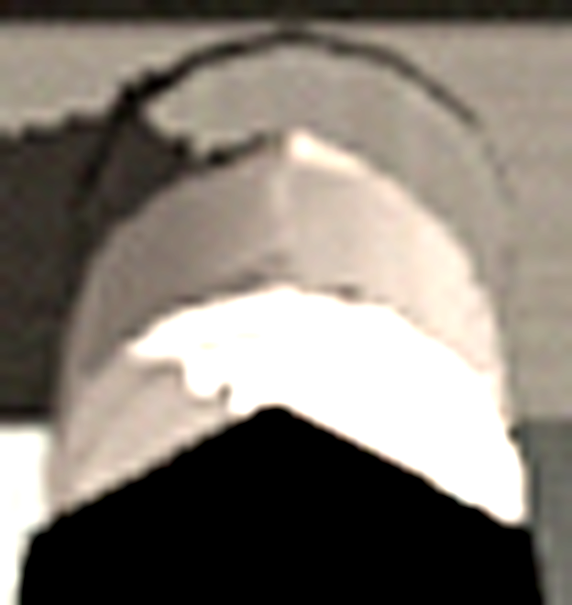

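Emit:
move_arm(plan=[[0.016,0.05,0,0,0,0],[0,0,0.2,0,0,0],[0,0,0.16,0,0,0],[0,0,0,0,0,0]])

```text
clock: 14.55
position: [0.5107, -0.0174, 0.1303]
tool_rot: [-3.141, -0.001, 2.906]
force: [-0.7, -0.4, -0.6]
grip_width: 0.0271
```

Emit:
move_arm(plan=[[0,0,0.06,0,0,0],[0,0,0.06,0,0,0],[0,0,0,0,0,0]])

```text
clock: 14.85
position: [0.5113, -0.0174, 0.1286]
tool_rot: [-3.141, 0.001, 2.906]
force: [-5.1, -0.2, 17.9]
grip_width: 0.0272
```

Emit:
move_arm(plan=[[0.03,0,0.02,0,0,0],[0,0,0,0,0,0]])

```text
clock: 15.05
position: [0.5111, -0.0173, 0.1285]
tool_rot: [3.142, 0.002, 2.906]
force: [-3.1, -0.7, 21.6]
grip_width: 0.0273
```

Emit:
move_arm(plan=[[0,0,0,0,0,0.02],[0,0,0,0,0,0]])

```text
clock: 15.25
position: [0.5113, -0.0172, 0.1285]
tool_rot: [3.141, 0.002, 2.841]
force: [-2.6, -0.6, 20.0]
grip_width: 0.0274
```

Emit:
move_arm(plan=[[0,0,0,0,0,-0.04],[0,0,0,0,0,0]])

```text
clock: 15.45
position: [0.5114, -0.0172, 0.1285]
tool_rot: [3.141, 0.003, 2.973]
force: [-2.3, -0.7, 19.9]
grip_width: 0.0267
```

Emit:
move_arm(plan=[[0,0.04,0,0,0,0.02],[-0.04,0,0,0,0,0],[-0.04,-0.04,0,0,0,0],[0,-0.04,0,0,0,0],[0.04,-0.02,0,0,0,0]])

```text
clock: 15.95
position: [0.5118, -0.0174, 0.1286]
tool_rot: [3.14, 0.002, 2.907]
force: [-2.1, 8.6, 20.0]
grip_width: 0.0271
```

Emit:
move_arm(plan=[[0.04,0,0,0,0,0],[0.04,0.02,0,0,0,0],[0,0.04,0,0,0,0],[0,0.03,0,0,0,0],[-0.02,0.02,0,0,0,0]])

```text
clock: 16.45
position: [0.5115, -0.0164, 0.1286]
tool_rot: [-3.141, 0.003, 2.906]
force: [-1.1, -4.6, 19.8]
grip_width: 0.0272
```

Emit:
move_arm(plan=[[0,0,-0.048,0,0,0],[0,0,0,0,0,0]])

```text
clock: 16.65
position: [0.5107, -0.0161, 0.129]
tool_rot: [3.141, 0.002, 2.906]
force: [2.6, -3.0, 6.7]
grip_width: 0.0271
```

Emit:
move_arm(plan=[[-0.03,0,0,0,0,0],[-0.03,0,0,0,0,0],[-0.03,0,0,0,0,0],[0,0,0,0,0,0]])

```text
clock: 17.05
position: [0.5117, -0.0163, 0.1288]
tool_rot: [-3.141, -0.001, 2.906]
force: [-5.3, 0.1, 15.5]
grip_width: 0.0272
```

Emit:
move_arm(plan=[[0,-0.04,0,0,0,0],[0.03,0,0,0,0,0],[0.03,0,0,0,0,0],[0.03,0,0,0,0,0],[0,0,0,0,0,0]])

```text
clock: 17.55
position: [0.5106, -0.0164, 0.1289]
tool_rot: [3.141, 0.002, 2.906]
force: [4.4, 1.3, 5.9]
grip_width: 0.0271
```

Emit:
move_arm(plan=[[0,-0.04,0,0,0,0],[-0.03,0,0,0,0,0],[-0.03,0,0,0,0,0],[-0.03,0,0,0,0,0],[0,0,0,0,0,0]])

```text
clock: 18.05
position: [0.5114, -0.0172, 0.1288]
tool_rot: [3.141, -0.001, 2.907]
force: [-5.6, 4.5, 14.7]
grip_width: 0.0273
```

Emit:
move_arm(plan=[[0,-0.04,0,0,0,0],[0.03,0,0,0,0,0],[0.03,0,0,0,0,0],[0.03,0,0,0,0,0],[0,0,0,0,0,0]])

```text
clock: 18.55
position: [0.5101, -0.018, 0.1289]
tool_rot: [3.14, 0.002, 2.906]
force: [2.7, 3.1, 6.0]
grip_width: 0.0273
```

Emit:
move_arm(plan=[[0,-0.04,0,0,0,0],[-0.03,0,0,0,0,0],[-0.03,0,0,0,0,0],[-0.03,0,0,0,0,0],[0,0,0,0,0,0]])

```text
clock: 19.05
position: [0.5108, -0.0191, 0.1288]
tool_rot: [3.141, -0.001, 2.907]
force: [-5.8, 5.7, 15.4]
grip_width: 0.0272
```

Emit:
move_arm(plan=[[0,0,-0.6,0,0,0],[0,0,-0.9,0,0,0],[-0.1,-0.3,-0.45,0,0,0],[-0.27,-0.943,0,0,0,0],[-0.27,-0.943,0,0,0,0]])

```text
clock: 19.55
position: [0.5139, -0.0782, 0.1773]
tool_rot: [-3.141, 0.0, 2.907]
force: [0.6, 0.2, -2.8]
grip_width: 0.0271
```

Emit:
move_arm(plan=[[-0.27,-0.943,0,0,0,0],[-0.27,-0.943,0,0,0,0],[-0.27,-0.943,0,0,0,0],[-0.27,-0.943,0,0,0,0],[-0.27,-0.943,0,0,0,0]])

```text
clock: 20.05
position: [0.5187, -0.2013, 0.1767]
tool_rot: [-3.141, -0.001, 2.905]
force: [0.3, -0.1, -1.4]
grip_width: 0.027
```

Emit:
move_arm(plan=[[-0.27,-0.943,0,0,0,0],[-0.27,-0.943,0,0,0,-0.041],[0,0,0,0,0,-0.041],[0,0,0,0,0,-0.041],[0,0,0,0,0,0]])

```text
clock: 20.55
position: [0.5208, -0.2493, 0.1766]
tool_rot: [3.141, -0.001, -2.989]
force: [-0.4, -0.8, -1.9]
grip_width: 0.027
```

```bash
python3 - <<'E'
from h import *
s=st(); totool([.5226,-.2884,.14])
E
```

```text
clock 20.55
position [ 0.5208 -0.2493  0.1766]
tool_rot [ 3.1408e+00 -9.0000e-04 -2.9893e+00]
force [-0.4225 -0.8112 -1.8818]
moment [ 0.0199 -0.0151  0.0114]
grip_width 0.027
from [ 0.5208 -0.2493  0.1766] yaw -2.9893 units [ 0.165 -1.556  1.462]
```

Emit:
move_arm(plan=[[0.08,-0.78,0,0,0,0],[0.08,-0.78,0,0,0,0],[0,0,0,0,0,0],[0,0,0,0,0,0]])

```text
clock: 20.95
position: [0.523, -0.2879, 0.1768]
tool_rot: [3.141, -0.001, -2.994]
force: [0.1, -0.6, -2.9]
grip_width: 0.0271
```

```bash
python3 - <<'E'
from h import *
s=st(); totool([.5226,-.2884,.075]); grab('wrist','wrist12')
E
```

```text
clock 20.95
position [ 0.523  -0.2879  0.1768]
tool_rot [ 3.1411e+00 -6.0000e-04 -2.9944e+00]
force [ 0.0708 -0.6238 -2.9209]
moment [-0.0053  0.0742 -0.0274]
grip_width 0.0271
from [ 0.523  -0.2879  0.1768] yaw -2.9944 units [ 0.018 -0.018  4.073]
```

View pics/wrist12.png

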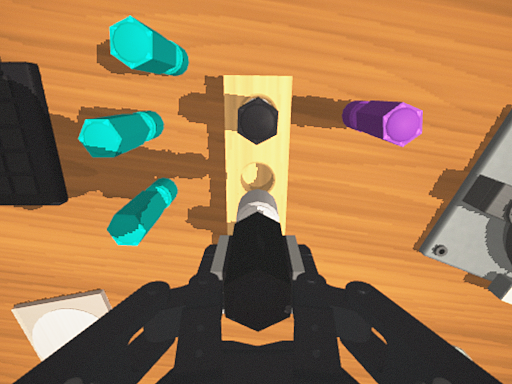

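Emit:
move_arm(plan=[[0,0,0.9,0,0,0],[0,0,0.9,0,0,0],[0,0,0.8,0,0,0],[0,0,0.5,0,0,0],[0,0,0,0,0,0]])

```text
clock: 21.5
position: [0.5228, -0.2869, 0.0984]
tool_rot: [3.14, -0.002, -2.991]
force: [-0.7, 0.1, -1.1]
grip_width: 0.0271
```

Emit:
move_arm(plan=[[0,-0.03,0.4,0,0,0],[0,0,0.35,0,0,0],[0,0,0.16,0,0,0],[0,0,0.06,0,0,0],[0,0,0,0,0,0]])

```text
clock: 22.0
position: [0.5235, -0.2885, 0.0755]
tool_rot: [3.142, 0.0, -2.991]
force: [0.4, 0.8, -1.9]
grip_width: 0.0271
```

Emit:
move_arm(plan=[[0,0,0.06,0,0,0],[0,0,0.06,0,0,0],[0,0,0,0,0,0]])

```text
clock: 22.3
position: [0.5237, -0.2887, 0.0731]
tool_rot: [-3.141, 0.0, -2.991]
force: [-2.4, 0.8, 5.2]
grip_width: 0.0271
```

Emit:
move_arm(plan=[[0,0,0,0,0,0],[0,0,0,0,0,0],[0,0,0,0,0,0],[0,0,-0.5,0,0,0],[0,0,-0.9,0,0,0]], claw=-1)

```text
clock: 22.8
position: [0.5229, -0.2881, 0.1075]
tool_rot: [3.14, -0.002, -2.991]
force: [0.6, 0.4, 0.6]
grip_width: 0.0854
```

Emit:
move_arm(plan=[[0,0,-0.9,0,0,0],[0,0,-0.9,0,0,0],[0,0,-0.6,0,0,0.03],[0,0,0,0,0,0.03],[0,0,0,0,0,0]])

```text
clock: 23.3
position: [0.5238, -0.2886, 0.1688]
tool_rot: [-3.141, 0.001, 3.102]
force: [-0.0, 0.2, 0.5]
grip_width: 0.0851
```

```bash
python3 - <<'E'
from h import *
s=st(); totool([.5868,-.2791,.14]); grab('wrist','wrist13')
E
```

```text
clock 23.3
position [ 0.5238 -0.2886  0.1688]
tool_rot [-3.1408e+00  1.2000e-03  3.1021e+00]
force [-0.0371  0.1695  0.4677]
moment [-0.0053 -0.0261  0.0326]
grip_width 0.0851
from [ 0.5238 -0.2886  0.1688] yaw 3.1021 units [-2.505  0.481  1.152]
```

View pics/wrist13.png

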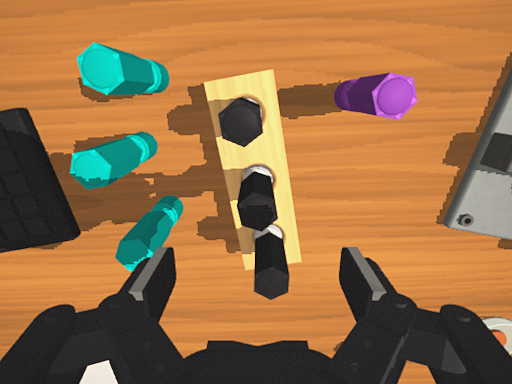

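Emit:
move_arm(plan=[[-0.83,0.16,0,0,0,0],[-0.83,0.16,0,0,0,0],[-0.83,0.16,0,0,0,0],[0,0,0,0,0,0],[0,0,0,0,0,0]])

```text
clock: 23.85
position: [0.5859, -0.2786, 0.167]
tool_rot: [3.141, -0.001, 3.106]
force: [-1.0, 0.8, 0.8]
grip_width: 0.0849
```

```bash
python3 - <<'E'
from h import *
s=st(); totool([.5868,-.2791,.073]); grab('wrist','wrist14')
im=cv2.imread('pics/wrist14.png'); im=np.clip(255*(im/255.)**.5,0,255).astype('uint8')
x0,y0,q=210,170,6
o=cv2.resize(im[y0:y0+100,x0:x0+90],None,fx=q,fy=q,interpolation=cv2.INTER_CUBIC)
cv2.imwrite('pics/w14z.png',o)
E
```

```text
clock 23.85
position [ 0.5859 -0.2786  0.167 ]
tool_rot [ 3.1411e+00 -1.0000e-03  3.1064e+00]
force [-1.0479  0.8065  0.8381]
moment [0.     0.0249 0.0535]
grip_width 0.0849
from [ 0.5859 -0.2786  0.167 ] yaw 3.1064 units [-0.039 -0.018  3.761]
```

View pics/w14z.png

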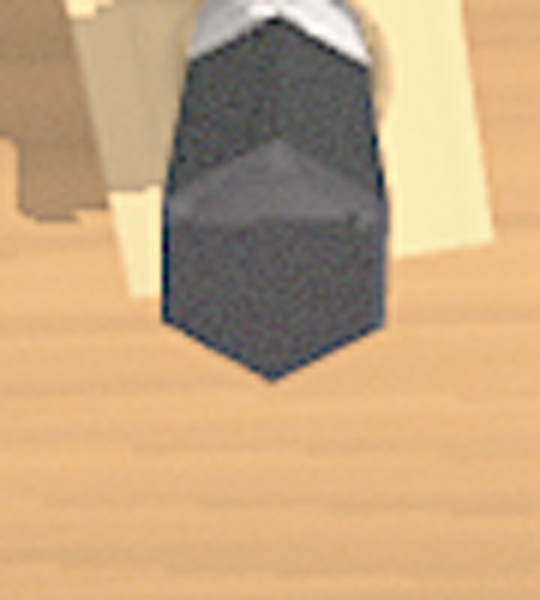

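```bash
python3 - <<'E'
from h import *
f='wrist14'
P=[(278,140),(385,205),(383,325),(272,380),(163,322),(168,205)]
W=np.array([pix2plane(f,210+(x+.5)/6-.5,170+(y+.5)/6-.5,.116)[:2] for x,y in P]); c=W.mean(0)
print(c, np.linalg.norm(W-c,axis=1), np.angle(np.mean(np.exp(6j*np.arctan2(*(W-c).T[::-1]))))/6)
E
```

```text
[ 0.58674608 -0.27896665] [0.01594685 0.01529265 0.01553218 0.01558561 0.01572668 0.01492058] -0.05220776139084118
```

Emit:
move_arm(plan=[[-0.02,0,0.95,0,0,0.003],[0,0,0.95,0,0,0],[0,0,0.95,0,0,0],[0,0,0.85,0,0,0],[0,0,0,0,0,0]])

```text
clock: 24.4
position: [0.5844, -0.2788, 0.0726]
tool_rot: [3.14, -0.004, 3.095]
force: [-1.2, 0.3, -0.4]
grip_width: 0.0852
```

Emit:
move_arm(plan=[[0,0,0,0,0,0],[0,0,0,0,0,0],[0,0,0,0,0,0],[0,0,0,0,0,0],[0,0,0,0,0,0]], claw=1)

```text
clock: 24.9
position: [0.587, -0.2791, 0.0759]
tool_rot: [-3.141, 0.001, 3.094]
force: [-1.3, 0.7, 7.9]
grip_width: 0.027
```

Emit:
move_arm(plan=[[0,0,0,0,0,0],[0,0,0,0,0,0]])

```text
clock: 25.1
position: [0.587, -0.2791, 0.076]
tool_rot: [-3.141, 0.001, 3.094]
force: [-2.0, 1.1, 7.0]
grip_width: 0.027
```

Emit:
move_arm(plan=[[0,0,-0.5,0,0,0],[0,0,-0.9,0,0,0],[0,0,-0.9,0,0,0],[0,0,-0.9,0,0,0],[0,0,-0.9,0,0,0]])

```text
clock: 25.6
position: [0.5865, -0.2788, 0.1794]
tool_rot: [-3.141, 0.0, 3.095]
force: [0.3, 0.3, -1.9]
grip_width: 0.0274
```

Emit:
move_arm(plan=[[0,0,0,0,0,0.03],[0,0,0,0,0,0.03],[0,0,0,0,0,0]])

```text
clock: 25.9
position: [0.5867, -0.2788, 0.1785]
tool_rot: [-3.141, 0.001, 2.904]
force: [-0.7, 0.2, -2.4]
grip_width: 0.0268
```

```bash
python3 - <<'E'
from h import *
s=st(); totool([.5109,-.0179,.146])
E
```

```text
clock 25.9
position [ 0.5867 -0.2788  0.1785]
tool_rot [-3.1413e+00  7.0000e-04  2.9044e+00]
force [-0.6733  0.2    -2.3675]
moment [0.0602 0.0225 0.0214]
grip_width 0.0268
from [ 0.5867 -0.2788  0.1785] yaw 2.9044 units [5.401 9.433 1.301]
```

Emit:
move_arm(plan=[[0.3,0.55,0,0,0,0],[0.55,0.96,0,0,0,0],[0.55,0.96,0,0,0,0],[0.55,0.96,0,0,0,0],[0.55,0.96,0,0,0,0]])

```text
clock: 26.4
position: [0.5508, -0.1558, 0.1778]
tool_rot: [3.141, -0.0, 2.909]
force: [0.4, 0.2, -1.8]
grip_width: 0.0271
```

Emit:
move_arm(plan=[[0.55,0.96,0,0,0,0],[0.55,0.96,0,0,0,0],[0.55,0.96,0,0,0,0],[0.55,0.96,0,0,0,0],[0.55,0.96,0,0,0,0]])

```text
clock: 26.9
position: [0.5118, -0.0232, 0.1778]
tool_rot: [3.142, 0.0, 2.91]
force: [0.5, 0.3, -1.7]
grip_width: 0.0272
```

Emit:
move_arm(plan=[[0.15,0.24,0.6,0,0,0],[0,0,0.6,0,0,0],[0,0,0,0,0,0],[0,0,0,0,0,0]])

```text
clock: 27.3
position: [0.5102, -0.0179, 0.1479]
tool_rot: [-3.142, -0.0, 2.908]
force: [-0.4, -0.9, -1.9]
grip_width: 0.0269
```

```bash
python3 - <<'E'
from ov import *
s=st(); totool([.5109,-.0179,.143]); grab('wrist','wrist15'); ov('wrist15',(.5119,-.0171),off=.066)
E
```

```text
clock 27.3
position [ 0.5102 -0.0179  0.1479]
tool_rot [-3.1416e+00 -3.0000e-04  2.9077e+00]
force [-0.4014 -0.8502 -1.8713]
moment [-0.0299 -0.0175 -0.0061]
grip_width 0.0269
from [ 0.5102 -0.0179  0.1479] yaw 2.9077 units [-0.026  0.007  0.196]
```

View pics/wrist15o.png

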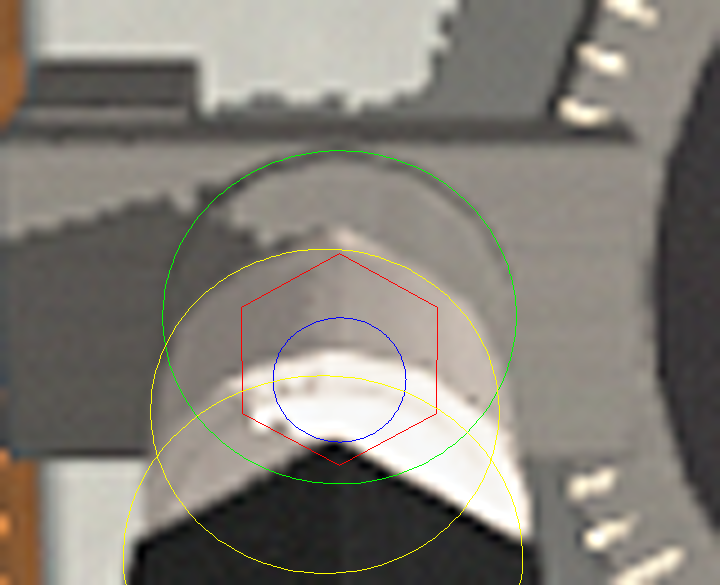

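Emit:
move_arm(plan=[[-0.02,0,0.25,0,0,0],[0,0,0.25,0,0,0],[0,0,0.06,0,0,0],[0,0,0,0,0,0]])

```text
clock: 27.75
position: [0.5107, -0.0183, 0.1331]
tool_rot: [-3.141, -0.001, 2.906]
force: [0.9, -0.2, -3.0]
grip_width: 0.0268
```

Emit:
move_arm(plan=[[0,0,0.06,0,0,0],[0,0,0.06,0,0,0],[0,0,0,0,0,0]])

```text
clock: 28.05
position: [0.5113, -0.0182, 0.1305]
tool_rot: [3.141, 0.001, 2.906]
force: [2.2, 0.3, -1.7]
grip_width: 0.0273
```

Emit:
move_arm(plan=[[0,0,0.08,0,0,0],[0,0,0.08,0,0,0],[0,0,0,0,0,0]])

```text
clock: 28.35
position: [0.5114, -0.0181, 0.1265]
tool_rot: [3.141, 0.001, 2.906]
force: [4.3, 0.9, -3.3]
grip_width: 0.0269
```

Emit:
move_arm(plan=[[0,0,0.08,0,0,0],[0,0,0.06,0,0,0],[0,0,0,0,0,0]])

```text
clock: 28.65
position: [0.5114, -0.0181, 0.123]
tool_rot: [3.141, 0.001, 2.906]
force: [5.5, 0.6, -2.5]
grip_width: 0.0272
```

Emit:
move_arm(plan=[[-0.015,0,0.06,0,0,0],[0,0,0.06,0,0,0],[0,0,0.04,0,0,0],[0,0,0,0,0,0]])

```text
clock: 29.05
position: [0.5122, -0.0183, 0.1208]
tool_rot: [-3.142, 0.002, 2.906]
force: [-3.9, 0.3, 39.0]
grip_width: 0.0272
```

Emit:
move_arm(plan=[[0,0,-0.048,0,0,0],[0,0,0,0,0,0]])

```text
clock: 29.25
position: [0.5118, -0.0183, 0.1209]
tool_rot: [3.141, 0.001, 2.906]
force: [1.2, 1.5, 16.0]
grip_width: 0.0269
```

```bash
python3 - <<'E'
from h import *
st()
E
```

```text
clock 29.25
position [ 0.5118 -0.0183  0.1209]
tool_rot [3.1413e+00 1.4000e-03 2.9060e+00]
force [ 1.2487  1.5477 16.0164]
moment [ 0.4189 -0.4606  0.0419]
grip_width 0.0269
```

Emit:
move_arm(plan=[[0,0,0,0,0,0.02],[0,0,0,0,0,0.02],[0,0,0,0,0,0.02],[0,0,0,0,0,0.02]])

```text
clock: 29.65
position: [0.5123, -0.0183, 0.1209]
tool_rot: [3.141, 0.002, 2.652]
force: [3.5, -0.2, 12.4]
grip_width: 0.0268
```

```bash
python3 - <<'E'
from h import *
st()
E
```

```text
clock 29.65
position [ 0.5123 -0.0183  0.1209]
tool_rot [3.1405e+00 2.0000e-03 2.6523e+00]
force [ 3.5036 -0.1681 12.4342]
moment [ 0.2076 -1.2509  0.27  ]
grip_width 0.0268
```

Emit:
move_arm(plan=[[0,0,0,0,0,0.03],[0,0,0,0,0,0.03],[0,0,0,0,0,0.03],[0,0,0,0,0,0.03]])

```text
clock: 30.05
position: [0.5123, -0.0185, 0.1209]
tool_rot: [3.14, 0.002, 2.274]
force: [4.2, -0.3, 11.6]
grip_width: 0.0267
```

```bash
python3 - <<'E'
from h import *
st()
E
```

```text
clock 30.05
position [ 0.5123 -0.0185  0.1209]
tool_rot [3.1398e+00 1.7000e-03 2.2739e+00]
force [ 4.1874 -0.3125 11.6326]
moment [-0.0154 -1.3349  0.317 ]
grip_width 0.0267
```

Emit:
move_arm(plan=[[0,0,0,0,0,0.03],[0,0,0,0,0,0.03],[0,0,0,0,0,0.027],[0,0,0,0,0,0],[0,0,0,0,0,0]])

```text
clock: 30.55
position: [0.5123, -0.0186, 0.1209]
tool_rot: [3.14, 0.001, 2.004]
force: [5.2, -1.1, 12.7]
grip_width: 0.0271
```

```bash
python3 - <<'E'
from h import *
st(); grab('wrist','wrist16'); a=grab('side','side16'); b=grab('scene','scene16')
cv2.imwrite('pics/f16.png',np.vstack([cv2.resize(a[:,:,::-1][150:290,160:320],None,fx=2.5,fy=2.5,interpolation=cv2.INTER_CUBIC)[:300],cv2.resize(b[:,:,::-1][140:235,215:345],(400,292),interpolation=cv2.INTER_CUBIC)]))
E
```

```text
clock 30.55
position [ 0.5123 -0.0186  0.1209]
tool_rot [3.1397e+00 1.3000e-03 2.0039e+00]
force [ 5.2498 -1.0805 12.6763]
moment [-0.239  -1.3719 -0.0117]
grip_width 0.0271
```

View pics/wrist16.png

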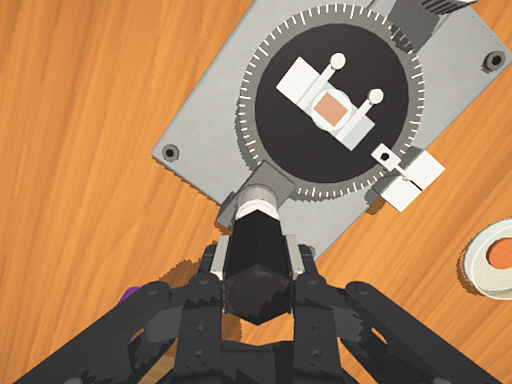

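View pics/f16.png

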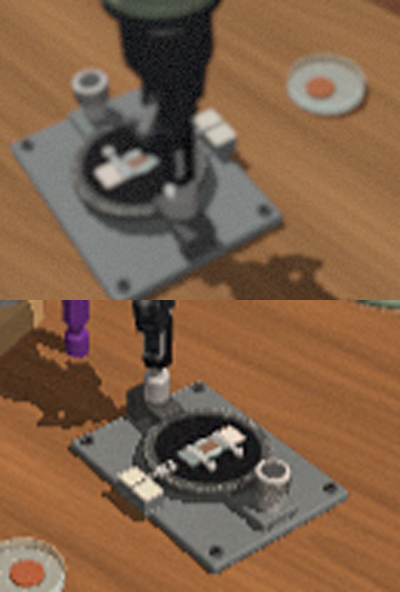

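Emit:
move_arm(plan=[[0,0,0,0,0,-0.015],[0,0,0,0,0,-0.015]])

```text
clock: 30.9
position: [0.5122, -0.0186, 0.1209]
tool_rot: [3.14, 0.001, 2.1]
force: [3.6, -1.1, 13.7]
grip_width: 0.027
```

```bash
python3 - <<'E'
from h import *
st()
E
```

```text
clock 30.9
position [ 0.5122 -0.0186  0.1209]
tool_rot [3.1400e+00 1.3000e-03 2.0999e+00]
force [ 3.586  -1.0996 13.7051]
moment [-0.2169 -1.0674 -0.0855]
grip_width 0.027
```

Emit:
move_arm(plan=[[0,0,0,0,0,0.02]])

```text
clock: 31.0
position: [0.5123, -0.0186, 0.1209]
tool_rot: [3.14, 0.001, 2.037]
force: [4.9, -0.9, 11.7]
grip_width: 0.0272
```

```bash
python3 - <<'E'
from h import *
st()
E
```

```text
clock 31.0
position [ 0.5123 -0.0186  0.1209]
tool_rot [3.1396e+00 1.0000e-03 2.0371e+00]
force [ 4.8738 -0.867  11.7284]
moment [-0.1418 -1.3373  0.1494]
grip_width 0.0272
```

Emit:
move_arm(plan=[[0,0,0,0,0,0.012]])

```text
clock: 31.1
position: [0.5123, -0.0186, 0.1209]
tool_rot: [3.14, 0.001, 1.996]
force: [5.3, -1.4, 12.7]
grip_width: 0.027
```

```bash
python3 - <<'E'
from h import *
st()
E
```

```text
clock 31.1
position [ 0.5123 -0.0186  0.1209]
tool_rot [3.1395e+00 1.1000e-03 1.9956e+00]
force [ 5.3065 -1.3978 12.6959]
moment [-0.1783 -1.372   0.2692]
grip_width 0.027
```

Emit:
move_arm(plan=[[0,0,-0.024,0,0,0],[0,0,0,0,0,-0.02],[0,0,0,0,0,0],[0,0,0,0,0,0.012]])

```text
clock: 31.5
position: [0.5121, -0.0186, 0.121]
tool_rot: [3.14, 0.001, 2.023]
force: [7.2, -0.6, 1.0]
grip_width: 0.027
```

```bash
python3 - <<'E'
from h import *
st()
E
```

```text
clock 31.5
position [ 0.5121 -0.0186  0.121 ]
tool_rot [3.1399e+00 7.0000e-04 2.0230e+00]
force [ 7.2243 -0.6224  0.9787]
moment [-0.0687 -2.1141  0.2273]
grip_width 0.027
```

Emit:
move_arm(plan=[[0,0,0,0,0,0.012]])

```text
clock: 31.6
position: [0.5122, -0.0186, 0.121]
tool_rot: [3.14, 0.001, 1.984]
force: [7.9, 0.3, 0.8]
grip_width: 0.0267
```

```bash
python3 - <<'E'
from h import *
st()
E
```

```text
clock 31.6
position [ 0.5122 -0.0186  0.121 ]
tool_rot [3.1399e+00 8.0000e-04 1.9840e+00]
force [7.8989 0.2921 0.7845]
moment [-0.0897 -2.1842  0.1942]
grip_width 0.0267
```

Emit:
move_arm(plan=[[-0.01,0.022,0,0,0,-0.03],[0,0,-0.4,0,0,0],[0,0,-0.8,0,0,0],[-0.8,0,-0.8,0,0,0],[-0.4,0,0,0,0,0]])

```text
clock: 32.1
position: [0.5272, -0.0459, 0.1724]
tool_rot: [3.141, 0.001, 2.079]
force: [0.5, -0.2, -2.9]
grip_width: 0.0272
```

Emit:
move_arm(plan=[[0,0,0,0,0,0],[0,0,0,0,0,0]])

```text
clock: 32.3
position: [0.5254, -0.0444, 0.1696]
tool_rot: [-3.14, -0.001, 2.079]
force: [-1.2, 1.1, -2.3]
grip_width: 0.0274
```

```bash
python3 - <<'E'
from ov import *
st(); grab('wrist','wrist17'); f='wrist17'
p=proj(f,[.5119,-.0171,.066]); print(p)
x0,y0=int(p[0])-28,int(p[1])-26
im=cv2.imread('pics/wrist17.png'); s=10
o=cv2.resize(im[y0:y0+56,x0:x0+60],None,fx=s,fy=s,interpolation=cv2.INTER_CUBIC)
cv2.imwrite('pics/w17z.png',o); np.save('x0y0.npy',[x0,y0])
E
```

```text
clock 32.3
position [ 0.5254 -0.0444  0.1696]
tool_rot [-3.1395e+00 -1.4000e-03  2.0794e+00]
force [-1.1892  1.0619 -2.3423]
moment [ 0.0521 -0.0178  0.0418]
grip_width 0.0274
[257.68821963 157.61274436]
```

View pics/w17z.png

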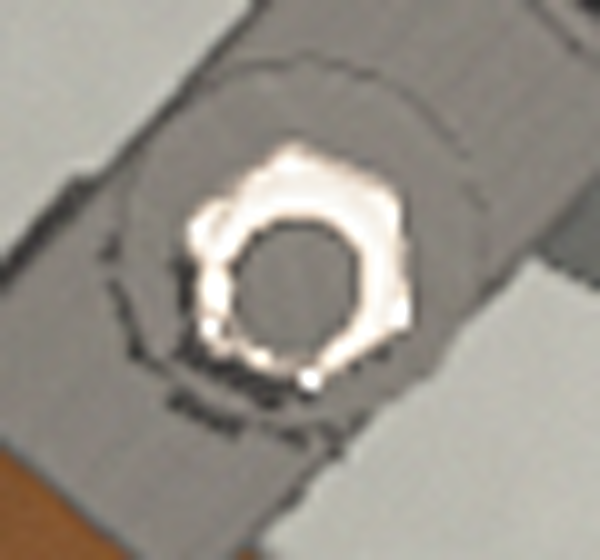

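View pics/wrist17.png

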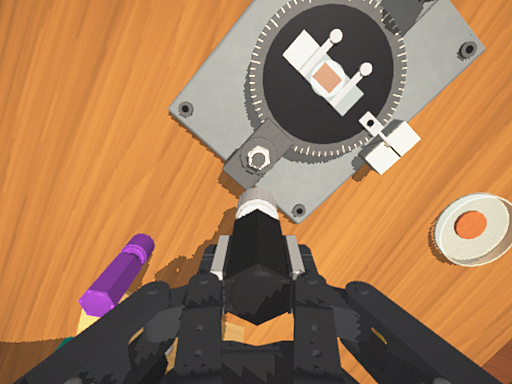

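```bash
python3 - <<'E'
from h import *
x0,y0=np.load('x0y0.npy'); s=10; f='wrist17'
P=[(290,148),(400,200),(405,318),(308,382),(205,335),(195,225)]
W=np.array([pix2plane(f,x0+(x+.5)/s-.5,y0+(y+.5)/s-.5,.064)[:2] for x,y in P]); c=W.mean(0)
a=np.arctan2(*(W-c).T[::-1]); m=np.angle(np.exp(6j*a))/6; print(c,np.linalg.norm(W-c,axis=1).round(4),m.round(3),np.angle(np.mean(np.exp(6j*a)))/6)
stud=pix2plane(f,x0+29.8-.5,y0+28.8-.5,.071); print('stud',stud)
im=cv2.imread('pics/w17z.png')
from scipy.optimize import minimize
def dr(n,r,z,col,k,yaw):
    Q=np.array([proj(f,[n[0]+r*np.cos(t+yaw),n[1]+r*np.sin(t+yaw),z]) for t in np.arange(k)*2*np.pi/k]); cv2.polylines(im,[((Q-[x0,y0]+.5)*s-.5).round().astype(int)],True,col,1)
n=stud[:2]; R=.009/np.cos(np.pi/6)
dr(n,.006,.071,(255,0,0),60,0); dr(n,R,.066,(0,0,255),6,-.235-.80); dr(n,R,.055,(0,0,255),6,-.235-.80);dr(n,.017,.055,(0,255,0),60,0)
cv2.imwrite('pics/w17o.png',im)
E
```

```text
[ 0.51272244 -0.01694283] [0.0106 0.0105 0.0102 0.0102 0.0103 0.01  ] [0.072 0.074 0.063 0.052 0.076 0.11 ] 0.07453584864111808
stud [ 0.51254162 -0.01718522  0.071     ]
```

View pics/w17o.png

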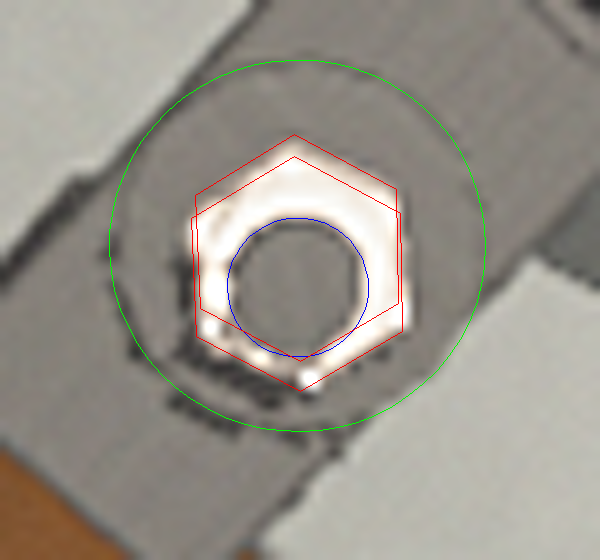

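```bash
python3 - <<'E'
from h import *
totool([.5124,-.0183,.136])
E
```

```text
from [ 0.5255 -0.0441  0.1697] yaw 2.08 units [1.156 0.047 1.346]
```

Emit:
move_arm(plan=[[0.6,0.02,0,0,0,-0.006],[0.55,0.03,0.3,0,0,0],[0,0,0.5,0,0,0],[0,0,0.4,0,0,0],[0,0,0,0,0,0]])

```text
clock: 32.85
position: [0.5124, -0.019, 0.1391]
tool_rot: [-3.139, -0.001, 2.099]
force: [-0.2, -0.5, -1.9]
grip_width: 0.027
```

```bash
python3 - <<'E'
from h import *
totool([.5124,-.0183,.136])
E
```

```text
from [ 0.5124 -0.019   0.1391] yaw 2.0988 units [0.023 0.012 0.122]
```

Emit:
move_arm(plan=[[0.02,0.01,0.14,0,0,0],[0,0,0.08,0,0,0],[0,0,0.06,0,0,0],[0,0,0,0,0,0]])

```text
clock: 33.25
position: [0.5133, -0.0186, 0.1337]
tool_rot: [-3.142, 0.0, 2.098]
force: [-0.8, -0.2, -1.6]
grip_width: 0.0269
```

Emit:
move_arm(plan=[[0.02,-0.02,0,0,0,0],[0,0,0.06,0,0,0],[0,0,0.06,0,0,0],[0,0,0,0,0,0]])

```text
clock: 33.65
position: [0.5125, -0.0182, 0.1306]
tool_rot: [-3.141, -0.0, 2.099]
force: [0.8, -0.3, -2.2]
grip_width: 0.0271
```

Emit:
move_arm(plan=[[0,0,0.08,0,0,0],[0,0,0.08,0,0,0],[0,0,0,0,0,0]])

```text
clock: 33.95
position: [0.5126, -0.0184, 0.1265]
tool_rot: [-3.141, 0.0, 2.098]
force: [1.0, -0.4, -2.8]
grip_width: 0.0273
```

Emit:
move_arm(plan=[[0,0,0.08,0,0,0],[0,0,0.08,0,0,0],[0,0,0.06,0,0,0],[0,0,0.03,0,0,0],[0,0,0,0,0,0]])

```text
clock: 34.45
position: [0.5127, -0.0184, 0.1209]
tool_rot: [3.141, 0.0, 2.098]
force: [-2.4, -2.0, 8.9]
grip_width: 0.0269
```

Emit:
move_arm(plan=[[0,0,0,0,0,0.02],[0,0,0,0,0,0.02],[0,0,0,0,0,0.014]])

```text
clock: 34.75
position: [0.5127, -0.0186, 0.1209]
tool_rot: [3.141, 0.001, 1.926]
force: [-1.9, -2.8, 9.0]
grip_width: 0.0269
```

```bash
python3 - <<'E'
from h import *
st()
E
```

```text
clock 34.75
position [ 0.5127 -0.0186  0.1209]
tool_rot [3.1414e+00 6.0000e-04 1.9263e+00]
force [-1.9351 -2.7641  9.0384]
moment [-0.9187  0.5884  0.2507]
grip_width 0.0269
```

Emit:
move_arm(plan=[[0,0,0,0,0,0],[0,0,0,0,0,0]])

```text
clock: 34.95
position: [0.5128, -0.0186, 0.1209]
tool_rot: [3.141, 0.001, 1.929]
force: [-1.4, -3.4, 9.2]
grip_width: 0.0269
```

```bash
python3 - <<'E'
from h import *
st(); im=grab('wrist','wrist18'); a=grab('side','side18'); b=grab('scene','scene18')
cv2.imwrite('pics/w18z.png',cv2.resize(im[:,:,::-1][100:260,200:460],None,fx=3,fy=3,interpolation=cv2.INTER_CUBIC))
E
```

```text
clock 34.95
position [ 0.5128 -0.0186  0.1209]
tool_rot [3.1414e+00 6.0000e-04 1.9287e+00]
force [-1.4466 -3.4238  9.1686]
moment [-0.934   0.507   0.0771]
grip_width 0.0269
```

View pics/w18z.png

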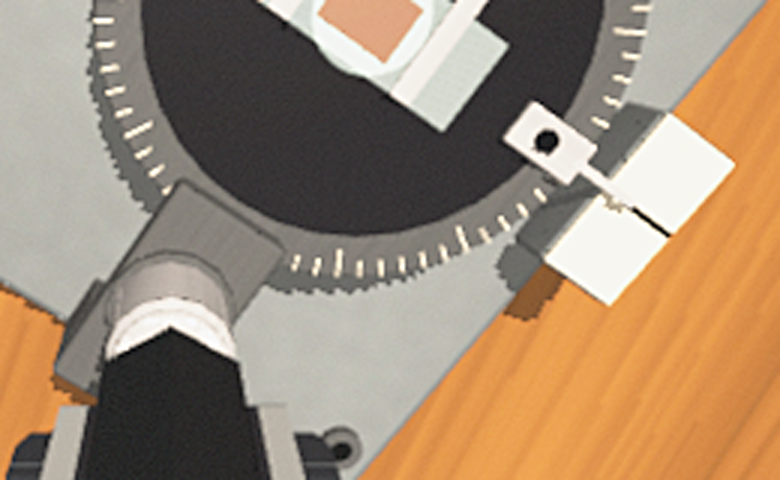

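View pics/side18.png

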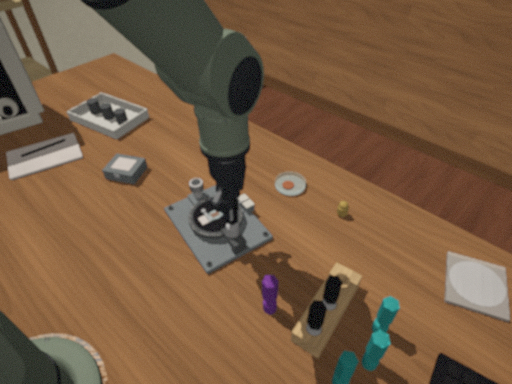

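View pics/scene18.png

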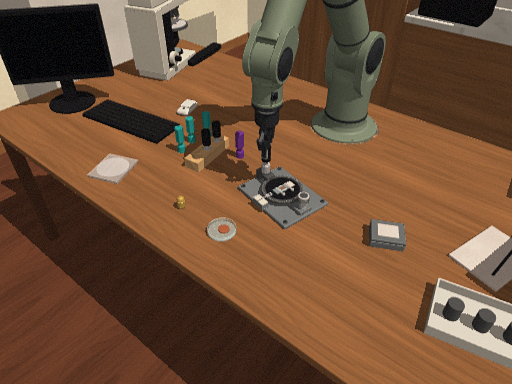

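```bash
python3 - <<'E'
from h import *
st(); print(workorder.job_done())
E
```

```text
clock 35.1
position [ 0.5128 -0.0186  0.1209]
tool_rot [3.1414e+00 6.0000e-04 1.9287e+00]
force [-1.794  -2.697   8.6545]
moment [-0.9246  0.5689  0.1316]
grip_width 0.0272
the job is handed in; nothing more can be done
None
```

The job is handed in at 35.1 s; it reports no verdict. I'm still holding the driver that fits, upright and fully down on the nut.

- **Stage:** I turned the knob about 1.2 rad anticlockwise, which put the pointer on the index mark. By camera it was within about 0.01 rad, and it still lined up in the last wrist picture.
- **Driver tried first:** the one from the middle hole stopped on the nut's top, about 11 mm too high, even after a small search sideways. I put it back upright and fully down in the middle hole, and a picture confirmed it stands there.
- **Driver that fits:** the one from the hole nearest +x went down to the washer.
- **Tightening:** the torque readings alone did not settle whether the driver fitted or was too large. I lifted it briefly to look at the nut, which had turned clockwise by about 0.74 rad. I set the driver back down to the same height and turned it a little more. I estimate the final nut angle at about 0.79 rad, give or take 0.03. That figure comes from the driver's angle, because I did not look at the nut again.
- **Last checks:** the driver is pressing down with about 9 N. The objective and the petri dish look where they were in the last pictures, as do the slide box and the purple and turquoise look-alikes. I compared those by eye and did not measure them.

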